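# Line up the biscuit tubs by size on the display board

### The job

Stand the four biscuit tubs on the four marks of the wooden display board in order of size: the smallest next to the blue end block, each one larger than the last, and the largest next to the white end block. Each tub stands upright in the middle of its own mark; leave the date stamp and the tape dispenser where they are.

Things in the scene. Friction and masses are not known exactly. Their poses are not given: they have to be found in the camera images.
- tub_green: The smallest biscuit tub: upright round clear cylinder of brown biscuits with a green lid flush with its side, 34 mm diameter all the way up, 50 mm tall. Loose, about 50 g (up to 40 % more or less). Origin: centre of its underside; z up.
- tub_yellow: The second smallest biscuit tub: upright round clear cylinder of brown biscuits with a yellow lid flush with its side, 44 mm diameter all the way up, 62 mm tall. Loose, about 90 g (up to 40 % more or less). Origin: centre of its underside; z up.
- tub_red: The second largest biscuit tub: upright round clear cylinder of brown biscuits with a red lid flush with its side, 54 mm diameter all the way up, 74 mm tall. Loose, about 150 g (up to 40 % more or less). Origin: centre of its underside; z up.
- tub_black: The largest biscuit tub: upright round clear cylinder of brown biscuits with a black lid flush with its side, 64 mm diameter all the way up, 86 mm tall. Loose, about 220 g (up to 40 % more or less). Origin: centre of its underside; z up.
- board: Display board, fixed: flat brown wooden board 80 mm (its x) by 390 mm (its y) by 12 mm thick, lying on the table. Origin: centre of its underside; its top is 12 mm above. Four identical round white-ringed marks, 68 mm across (flat, no height), in a row along its y axis, centred at x = 0, y = -127.5, -42.5, +42.5 and +127.5 mm. One end block stands beyond each end mark.
- block_blue: Blue end block, 70 x 18 x 26 mm high, fixed on top of the board at one of its two ends (board y = +184 or -184 mm; which end changes from start to start). Origin: centre of its underside. Marks the small end of the row.
- block_white: White end block, 70 x 18 x 26 mm high, fixed on top of the board at one of its two ends (board y = +184 or -184 mm; which end changes from start to start). Origin: centre of its underside. Marks the large end of the row.
- stamp: Bystander: loose date stamp, grey foot 45 x 30 mm with a dark wooden handle, 75 mm tall. Origin: centre of its underside.
- dispenser: Bystander: loose grey tape dispenser, 130 x 50 mm, 78 mm tall with its amber roll. Origin: centre of its underside.
Not all that is in view belongs to the job. What is shaped like the tub_green but pink or red is not meant.

How it is judged (in metres and radians):
At the end, for the whole second after the job is handed in: All four tubs stand upright (within 0.1 rad) and at rest on the board, underside within 4 mm of its top, each within 12 mm of its mark's centre both along and across the board, in order of size from the smallest by the blue block to the largest by the white block (x of tub_green in the frame of board between -0.012 and 0.012 m and z of tub_green in the frame of board between 0.008 and 0.016 m and angle between each of tub_green, tub_yellow, tub_red, tub_black's own z axis and vertical below 0.1 rad and linear speed of each of tub_green, tub_yellow, tub_red, tub_black below 0.02 m/s and x of tub_yellow in the frame of board between -0.012 and 0.012 m and z of tub_yellow in the frame of board between 0.008 and 0.016 m and x of tub_red in the frame of board between -0.012 and 0.012 m and z of tub_red in the frame of board between 0.008 and 0.016 m and x of tub_black in the frame of board between -0.012 and 0.012 m and z of tub_black in the frame of board between 0.008 and 0.016 m and ((y of block_blue in the frame of board above 0 m and y of tub_green in the frame of board between 0.1155 and 0.1395 m and y of tub_yellow in the frame of board between 0.0305 and 0.0545 m and y of tub_red in the frame of board between -0.0545 and -0.0305 m and y of tub_black in the frame of board between -0.1395 and -0.1155 m) or (y of block_blue in the frame of board below 0 m and y of tub_green in the frame of board between -0.1395 and -0.1155 m and y of tub_yellow in the frame of board between -0.0545 and -0.0305 m and y of tub_red in the frame of board between 0.0305 and 0.0545 m and y of tub_black in the frame of board between 0.1155 and 0.1395 m))); the robot touches nothing.
It fails at once if the date stamp is shifted by more than 20 mm (distance of stamp from where it was at the start of the episode above 0.02 m).
It fails at once if the tape dispenser is shifted by more than 20 mm (distance of dispenser from where it was at the start of the episode above 0.02 m).
It also fails if it takes over 96 s, if anything falls off the work surface, if the arm or the gripper's body presses on something with over 40 N, if the wrist force passes 120 N, or if a joint passes its speed limit or range.

### The arm

A 6-joint arm with a two-finger parallel gripper is mounted at the origin on the work surface. World frame = base frame: x ahead of the robot, y to its left, z up, the work surface at z = 0. Lengths are in mm, angles in degrees, forces in N, time in s.
With the tool pointing down it reaches from about 375 to 750 mm from the base axis. Payload 9 kg.
Tool frame: the origin (TCP) lies midway between the tips of the shut fingers; the grasp point (between the pads) lies 19 mm behind it; z points along the fingers, y is the direction in which the jaws open and shut (so a half turn about z gives the same grasp; the last joint's range is limited). The gripper opens to 85 mm and grips with 20 to 120 N. Pads are 22 mm wide; open, the fingers measure 114 mm over their backs; the gripper's body (76 mm by 85 mm) begins 54 mm behind the grasp point. The pads swing forward as they close: fully open they stand 13 mm farther back than shut.
Start: joints at [54.964, 5.964, 5.575, 89.605, 0, 77.527], TCP at [230.227, 554.105, 231.331] pointing down, gripper open.
Joint ranges: [-171.21, 171.21], [-48.23, 106.86], [-62.78, 66.21], [-105.2, 120.99], [-86.42, 89.51], [-180, 180]. Speed limits (degrees/s): [127.2, 127.2, 147.25, 180, 180, 180].

### API

Orientations are given as [roll, pitch, yaw] about the fixed x, y, z axes, in that order (R = Rz(yaw) Ry(pitch) Rx(roll)).
In Python, from station import robot, optics, models gives the robot as it stands.
- The arm moves only by the tool drive_tool, never from a script. Its argument "series" is a list of rows, each an object of numbers: "tx", "ty", "tz": the shift along the tool's x, y, z normalised to -1 to 1, where 1 is 0.1 m; "wx", "wy", "wz": the turn, a rotation vector about the tool's x, y, z normalised to -1 to 1, where 1 is 180 degrees. A call has exactly 5 rows; each row is the pose to reach, as a shift and turn from the pose commanded when the call began, along the tool's axes at that moment, turning the shorter way round; what a row does not reach only later rows make up. A row lasts 1/8 s, in which the tool goes at most 62.5 mm and 10.7 degrees, less where a joint would pass 70% of its speed; a pose out of reach is approached as far as the arm can. A call with a number of a shift or a turn outside -1 to 1 is refused whole. A call with a gripper value outside its range is refused whole. "jaw" is the closure, from -1 (fully open) to 1 (shut), set as the call begins (left out, the last holds). The fingers move at their own pace and stop on an object; "squeeze" is the grip in N (left out, the last holds). Time passes only in rows, so rows that repeat a pose let the fingers close, or fill a call up. It gives the time, the measured TCP pose, the force and the opening at its end, in the units of the state.
- robot.sense(): the state, without advancing time (a new reading comes with each control period).
- optics.snapshot(name): name is "scene" or "top"; returns the picture (400x640x3 uint8, red, green, blue); there is no depth.
- optics.camera_model(name): a dict with "intrinsics" (3x3 intrinsics, pixels), "R" (3x3) and "t" (3): a world point X has camera coordinates R X + t. Camera axes: x right, y down, z forward; pixel columns grow to the right and rows downward; lengths in mm; the calibration is good to about 2 mm. A picture is of the moment at which its call begins. camera_model takes no time and is no camera call.
- robot.close_job(): hands the job in, once; it reports no verdict.
Trained networks look in the newest picture that a camera, given by its name, has taken for a name from the list of things; names that differ only in an ending like _2 or _b are one class to them, and where a whole thing is asked for, a point or a joint stands for the part that bears it (a point fixed in the world has none). Each returns a list of dicts, best first, with "confidence" (0 to 1); they miss things now and then, are a little off and sometimes report something else, mostly with a low value. They report only what shows in the picture. A call takes as long as a camera call. They do not tell look-alikes from the thing itself.
- models.masks_of(camera, thing): "pixels" (400x640 bool, what is visible of it) and "extent" ([left, top, right, bottom] in pixels, round what is visible of it).
The state is a dict: "t": time; "qpos": joint angles; "qd": joint speeds; "tau": joint torques, N m; "ee_pos": TCP position; "tcp_rot": TCP orientation; "wrist_force": force on the tool from outside, world axes, zero at the start; "moment": the same for the moment, N m; "opening": finger opening in mm.
Only numpy, scipy, OpenCV 4.12 (cv2) and the standard library are available. Lean on these libraries where they do the work, as an engineer would, in place of code of your own. Each camera call takes 0.05 s, during which the arm holds its last target.

## Working session

There is one attempt and no reset: what is moved stays moved. The work goes in short steps, Python scripts to look and compute and a tool call to move; the robot and the scene stay as the last step left them, time stands still between calls to the robot, and variables do not carry over. Pictures are saved under pics/ and viewed, and the job is handed in when it is done.

Besides the shell and the picture viewer there is one more tool, called after "Request:" as name([rows], argument=value, ...), one row to a line, values as JSON. drive_tool: Moves the arm, as the interface text tells. Scaled input: -1 to 1 covers 0.1 m each way for a shift and 180 degrees each way for a turn. Its arguments: {"type":"object","properties":{"series":{"type":"array"},"jaw":{"type":"number"},"squeeze":{"type":"number"}},"required":["series"]}

```bash
ls; mkdir -p pics; cat > h.py <<'E'
import numpy as np, cv2
from station import robot, optics, models
def save(name,fn):
    im=optics.snapshot(name); cv2.imwrite('pics/'+fn,im[:,:,::-1]); return im
def ray(cam,u,v,z):
    m=optics.camera_model(cam);K=np.array(m['intrinsics']);R=np.array(m['R']);t=np.array(m['t'])
    d=R.T@np.linalg.inv(K)@np.array([u,v,1.]);c=-R.T@t
    return c+d*(z-c[2])/d[2]
def proj(cam,X):
    m=optics.camera_model(cam);K=np.array(m['intrinsics']);p=K@(np.array(m['R'])@np.array(X,float)+np.array(m['t']));return p[:2]/p[2]
E
python3 - <<'E'
from h import *
save('scene','s1.png');save('top','t1.png')
print(robot.sense())
for c in ('scene','top'):
    m=optics.camera_model(c);print(c,m['intrinsics'],-np.array(m['R']).T@np.array(m['t']),m['R'])
E
```

```text
pics
{'t': 0.1, 'qpos': array([5.49633187e+01, 5.99695696e+00, 5.53031336e+00, 8.96046369e+01,
       3.69888308e-04, 7.75270370e+01]), 'qd': array([-0.04053065, -0.10107046,  0.22501646,  0.08608446,  0.11447863,
       -0.03044413]), 'tau': array([ 5.93195844e-03, -5.58208179e+01,  5.04720855e+01,  1.30314348e-02,
       -2.99265812e-04, -1.61497746e-05]), 'ee_pos': array([230.03164753, 553.81977045, 230.57055853]), 'tcp_rot': array([-1.79930482e+02, -1.57562413e-02,  1.57436272e+02]), 'wrist_force': array([-0.49884067,  0.4232458 , -0.77002826]), 'moment': array([-0.01081568,  0.00487486,  0.0035999 ]), 'opening': 85.27674362706976}
scene [[401.84411367   0.         318.13399451]
 [  0.         401.84411367 198.4480668 ]
 [  0.           0.           1.        ]] [ 906.88398689 -515.59480015  754.07145268] [[ 0.8222618   0.56908277  0.00550809]
 [ 0.43609363 -0.62382962 -0.64858226]
 [-0.36566088  0.53570646 -0.76112463]]
top [[390.07783971   0.         318.15127766]
 [  0.         390.07783971 208.66628408]
 [  0.           0.           1.        ]] [496.5436407  -22.37884866 997.76137378] [[-0.02152357 -0.99975337  0.00547113]
 [-0.99724385  0.02108025 -0.07113595]
 [ 0.07100307 -0.00698715 -0.99745162]]
```

View pics/s1.png

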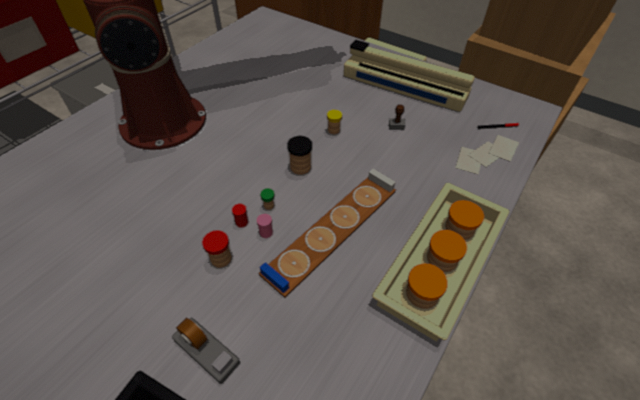

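View pics/t1.png

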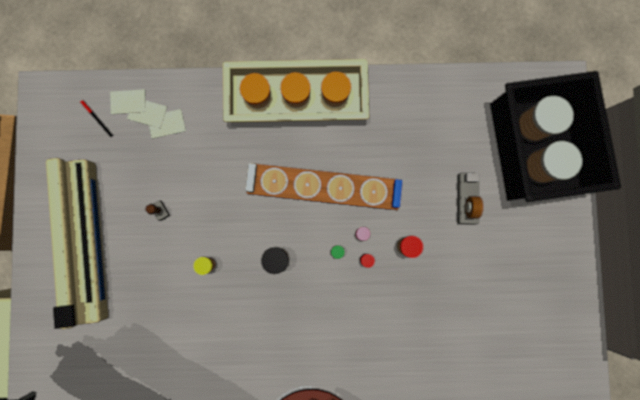

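Top view: green lid (338,252), yellow (203,266), black (275,260), big red (411,247). The small red (367,261) and pink (362,234) are decoys. The blue block is at (397,193) and the white one at (251,178). The stamp is at (157,210) and the dispenser at (470,198).

```bash
python3 - <<'E'
from h import *
im=save('top','t2.png');im2=save('scene','s2.png')
H=dict(tub_green=50,tub_yellow=62,tub_red=74,tub_black=86,board=12,block_blue=38,block_white=38,stamp=75,dispenser=78)
for n,h in H.items():
  for c in ('top','scene'):
    for r in models.masks_of(c,n)[:4]:
        m=r['pixels'];v,u=np.nonzero(m)
        print(n,c,round(r['confidence'],2),np.round(r['extent']),len(u),np.round([u.mean(),v.mean()],1),np.round(ray(c,u.mean(),v.mean(),h),1)[:2])
        if n=='board' : 
            (cx,cy),(w,hh),a=cv2.minAreaRect(np.c_[u,v].astype(np.float32));print(cx,cy,w,hh,a)
            for p in cv2.boxPoints(((cx,cy),(w,hh),a)): print(ray(c,*p,12)[:2])
cv2.imwrite('pics/c2.png',cv2.resize(im[150:290,190:420],None,fx=3.4,fy=3.4,interpolation=cv2.INTER_CUBIC)[:,:,::-1])
E
```

```text
tub_green top 0.75 [361. 252. 376. 266.] 164 [367.  259.5] [ 438.4 -144.3]
tub_green top 0.51 [358. 224. 371. 241.] 163 [362.4 233.2] [ 502.1 -135. ]
tub_green top 0.47 [332. 245. 346. 258.] 170 [337.6 251.4] [459.4 -73.7]
tub_green top 0.39 [457. 174. 486. 227.] 1256 [468.6 198.8] [ 580.5 -397.5]
tub_green scene 0.79 [234. 201. 251. 228.] 307 [240.2 215.6] [ 455.4 -160.1]
tub_green scene 0.78 [257. 214. 276. 236.] 329 [265.1 225.5] [ 518.2 -149.7]
tub_green scene 0.54 [264. 190. 277. 212.] 285 [268.2 199.8] [477.1 -88.9]
tub_yellow top 0.61 [193. 255. 220. 273.] 366 [205.3 264.5] [435.8 242.2]
tub_yellow scene 0.65 [326. 110. 338. 137.] 371 [334.3 122.2] [456. 219.]
tub_red top 0.77 [396. 239. 425. 260.] 510 [409.4 245.8] [ 469.8 -242.5]
tub_red scene 0.59 [199. 229. 232. 270.] 900 [217.9 249.4] [ 492.  -262.2]
tub_black top 0.6 [262. 244. 289. 272.] 597 [275.1 259.4] [445.6  73.6]
tub_black scene 0.95 [286. 133. 311. 180.] 926 [300.3 154.7] [472.   43.7]
board top 0.89 [249. 162. 396. 207.] 4306 [324.1 186.3] [623.4 -45.6]
323.96783447265625 186.3001251220703 143.8907470703125 31.5
[... 902 characters left out ...]
76 [275.1 277.8] [ 611.  -232.7]
block_blue scene 0.74 [369. 168. 394. 191.] 294 [381.3 179.8] [655.2 126.1]
block_white top 0.81 [249. 167. 256. 194.] 252 [251.1 177.4] [646.2 135.4]
block_white top 0.6 [261. 244. 290. 270.] 590 [275.5 259. ] [443.9  77.6]
block_white scene 0.7 [369. 168. 395. 193.] 327 [381.8 179.8] [656.1 126.7]
stamp top 0.71 [147. 200. 169. 221.] 282 [157.4 209.8] [567.6 351.4]
stamp scene 0.52 [388. 106. 406. 131.] 287 [397.9 119.4] [597.3 312.7]
stamp scene 0.29 [200. 228. 234. 271.] 896 [217.7 249.4] [ 492.1 -262.9]
dispenser top 0.92 [458. 174. 486. 226.] 1219 [468.6 198.4] [ 578.8 -386.4]
dispenser scene 0.56 [173. 319. 244. 383.] 2172 [205.6 349.3] [ 616.4 -420. ]
```

View pics/c2.png

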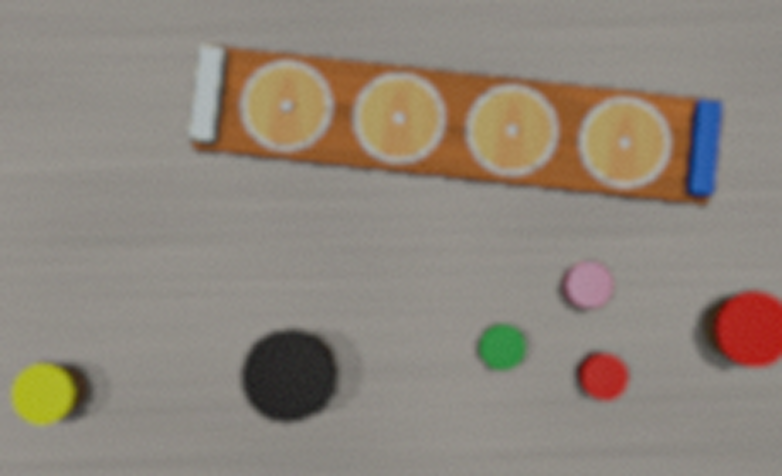

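The crop confirms the flat-coloured lids: the green one at crop (502,347) is distinct from the red and pink decoys. I'll refine with colour segmentation in both cameras.

```bash
cat >> h.py <<'E'
RNG=dict(green=((50,120,50),(80,255,255)),yellow=((25,150,90),(33,255,255)),red=((0,170,80),(6,255,255)))
HT=dict(green=50,yellow=62,red=74,black=86)
D=dict(green=34,yellow=44,red=54,black=64)
def lidmask(im,col):
    hsv=cv2.cvtColor(im,cv2.COLOR_RGB2HSV)
    if col=='black': m=(hsv[:,:,2]<60).astype(np.uint8)
    elif col=='red': m=(((hsv[:,:,0]<7)|(hsv[:,:,0]>173))&(hsv[:,:,1]>180)&(hsv[:,:,2]>90)).astype(np.uint8)
    else: m=cv2.inRange(hsv,*[np.array(x) for x in RNG[col]])
    return (m>0).astype(np.uint8)
def blobs(m,amin=40):
    n,l,s,c=cv2.connectedComponentsWithStats(m)
    return [(s[i,4],c[i],s[i,:4]) for i in range(1,n) if s[i,4]>=amin]
E
python3 - <<'E'
from h import *
for c,f in (('top','t2.png'),('scene','s2.png')):
  im=cv2.imread('pics/'+f)[:,:,::-1].copy()
  for col,h in HT.items():
    for a,p,b in blobs(lidmask(im,col)):
        X=ray(c,*p,h)
        if 300<X[0]<620: print(c,col,a,np.round(p,1),b,np.round(X[:2],1))
im=cv2.imread('pics/t2.png')[:,:,::-1].copy()
hsv=cv2.cvtColor(im,cv2.COLOR_RGB2HSV)
# mark centre: orange disk inside
for c,f in (('top','t2.png'),('scene','s2.png')):
  im=cv2.imread('pics/'+f);hsv=cv2.cvtColor(im,cv2.COLOR_BGR2HSV)
  print(c,hsv[[181,181],[268,264]] if c=='top' else '')
  big=cv2.resize(im,None,fx=4,fy=4,interpolation=cv2.INTER_CUBIC);y0,x0=(150,235) if c=='top' else (160,250)
  crop=im[y0:y0+70,x0:x0+175] if c=='top' else im[y0:y0+140,x0:x0+155]
  cv2.imwrite(f'pics/b_{c}.png',cv2.resize(crop,None,fx=4.2,fy=4.2,interpolation=cv2.INTER_CUBIC))
E
```

```text
top green 121 [337.3 251.7] [331 246  13  12] [458.8 -73. ]
top yellow 252 [202.7 265.2] [194 257  19  17] [434.2 248.3]
top red 359 [410.8 246.4] [400 237  22  20] [ 468.5 -245.6]
top red 121 [366.8 260.3] [361 255  13  12] [ 438.2 -140.6]
top black 804 [  8.3 204.5] [  0 120  16 130] [586.5 694.3]
top black 565 [ 83.5 232.9] [ 76 163  16 139] [516.6 518. ]
top black 90 [458.1 198.5] [457 175   3  48] [ 578.4 -358.4]
top black 681 [ 98.3 238.4] [ 90 178  17 123] [503.1 483.5]
top black 100 [468.3 208.4] [465 197   8  22] [ 554.6 -381.4]
top black 70 [156.5 210.1] [151 205  11  10] [566.1 349.1]
top black 539 [274.8 260.1] [262 248  27  25] [444.   74.5]
top black 456 [ 64.8 316.1] [ 54 303  23  25] [327.2 556.6]
scene green 114 [267.  193.8] [261 189  13  11] [463.1 -76.5]
scene yellow 116 [334.1 114.3] [327 110  15  10] [437.1 247.2]
scene red 117 [238.7 209.2] [233 204  13  11] [ 456.3 -160.9]
scene red 415 [214.8 241. ] [203 231  25  21] [ 472.6 -251. ]
scene black 8136 [427.7  45.7] [235   0 345 107] [506.7 692.9]
scene black 155 [358.8  45.4] [350  40  19  12] [323.4 565.2]
scene black 312 [411.9  79.2] [359  62 105  34] [549.8 489.7]
scene black 656 [401.5  87.3] [356  71  92  33] [543.5 435.3]
scene black 44 [373.7  85.4] [356  80  37  12] [473.8 397.8]
scene black 66 [418.3  99.2] [394  92  49  16] [607.7 411.2]
scene black 132 [398.1 114.1] [392 105  12  19] [592.4 319.5]
scene black 81 [396.  126.8] [389 122  16   8] [612.4 269.6]
scene black 40 [330.5 130.8] [326 125  13  10] [482.8 159. ]
scene black 469 [299.5 146.8] [287 136  25  27] [453.8  65.3]
scene black 83 [295.1 168.1] [288 158  23  17] [4.89e+02 2.00e-01]
scene black 51 [267.8 200.1] [262 196  12   8] [ 499. -112.]
scene black 121 [226.3 254.6] [218 243  14  24] [ 521.1 -266.1]
scene black 172 [199.6 343.4] [189 336  20  16] [ 604.7 -419.9]
scene black 1088 [146.3 389.4] [115 371  71  29] [ 588.9 -518.2]
top [[ 22 109 173]
 [ 23 112 173]]
scene
```

View pics/b_scene.png

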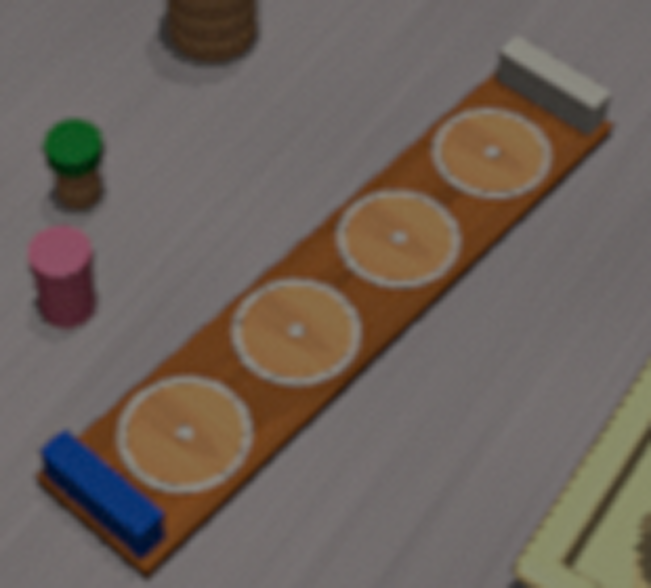

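View pics/b_top.png

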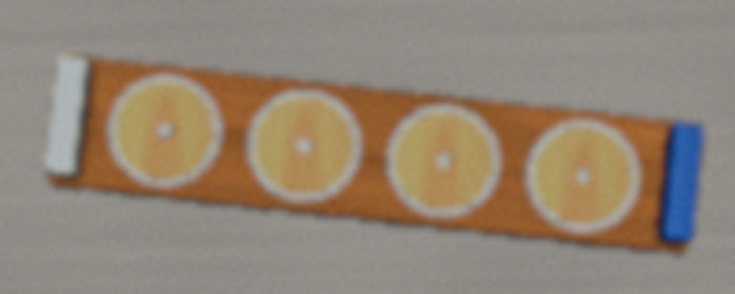

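```bash
python3 - <<'E'
from h import *
T=np.array([(165,130),(304,146),(443,161),(583,176)])/4.2+[235,150]-.38
S=np.array([(492,152),(399,237),(296,330),(185,433)])/4.2+[250,160]-.38
A=np.array([ray('top',*p,12)[:2] for p in T]);B=np.array([ray('scene',*p,12)[:2] for p in S])
print(np.round(A,1));print(np.round(B,1))
y=np.array([127.5,42.5,-42.5,-127.5])
for P in (A,B,(A+B)/2):
    c=P.mean(0); d=(P*y[:,None]).sum(0)/(y@y); print(c,d,np.linalg.norm(d),np.degrees(np.arctan2(-d[0],d[1])))
    print(np.round(c+np.outer(y,d/np.linalg.norm(d)),1))
E
```

```text
[[ 640.8   81.8]
 [ 629.2   -2.3]
 [ 618.3  -86.2]
 [ 607.4 -170.8]]
[[ 642.9   81.7]
 [ 632.    -2.3]
 [ 620.5  -86.9]
 [ 610.1 -171.4]]
[623.94965989 -44.38201252] [0.13040762 0.99016378] 0.998714405020769 -7.50284852956396
[[ 640.6   82. ]
 [ 629.5   -2.2]
 [ 618.4  -86.5]
 [ 607.3 -170.8]]
[626.3672062  -44.71302801] [0.12913374 0.99283666] 1.0011993604770768 -7.410599540778392
[[ 642.8   81.7]
 [ 631.8   -2.6]
 [ 620.9  -86.9]
 [ 609.9 -171.1]]
[625.15843305 -44.54752027] [0.12977068 0.99150022] 0.999956558731356 -7.456666724030667
[[ 641.7   81.9]
 [ 630.7   -2.4]
 [ 619.6  -86.7]
 [ 608.6 -171. ]]
```

Request:
drive_tool([
  {"tx": -0.2, "ty": -0.13, "wz": 0.058},
  {"tx": -0.4, "ty": -0.26, "wz": 0.116},
  {"tx": -0.6, "ty": -0.4, "wz": 0.175},
  {"tx": -0.8, "ty": -0.53, "wz": 0.233},
  {"tx": -1, "ty": -0.66, "wz": 0.2917},
], jaw=-1, squeeze=40)

```text
invalid input at $.series[0]: expected keys tx, ty, tz, wx, wy, wz
```

```bash
cat >> h.py <<'E'
from scipy.spatial.transform import Rotation as Ro
def rel(x,y,z,yaw=82.55):
    s=robot.sense();R=Ro.from_euler('xyz',s['tcp_rot'],degrees=True)
    d=R.inv().apply(np.array([x,y,z])-s['ee_pos'])/100
    w=(R.inv()*Ro.from_euler('xyz',[180,0,yaw],degrees=True)).as_rotvec()/np.pi
    print(np.round(s['ee_pos'],1),np.round(s['tcp_rot'],2),'open',round(s['opening'],1),'F',np.round(s['wrist_force'],1),'t',round(s['t'],2))
    print('shift',np.round(d,3),'turn',np.round(w,4))
E
python3 -c "
from h import *
rel(435,248,140)"
```

```text
[230.3 554.1 231.3] [179.99   0.   157.44] open 85.2 F [ 0.5 -0.   0.2] t 1.1
shift [-3.065 -2.041  0.913] turn [ 0.    -0.     0.416]
```

Request:
drive_tool([
  {"tx": -0.2, "ty": -0.13, "tz": 0, "wx": 0, "wy": 0, "wz": 0.058},
  {"tx": -0.4, "ty": -0.26, "tz": 0, "wx": 0, "wy": 0, "wz": 0.116},
  {"tx": -0.6, "ty": -0.4, "tz": 0, "wx": 0, "wy": 0, "wz": 0.175},
  {"tx": -0.8, "ty": -0.53, "tz": 0, "wx": 0, "wy": 0, "wz": 0.233},
  {"tx": -1, "ty": -0.66, "tz": 0, "wx": 0, "wy": 0, "wz": 0.2917},
], jaw=-1, squeeze=40)

```text
t: 1.72
ee_pos: [297.6, 454.1, 231.4]
tcp_rot: [180.0, -0.0, 104.6]
wrist_force: [0.3, -0.2, 0.5]
opening: 85.5
```

```bash
python3 -c "
from h import *
rel(435,248,140)"
```

```text
[297.6 454.1 231.4] [ 1.7998e+02 -1.0000e-02  1.0458e+02] open 85.5 F [ 0.3 -0.2  0.5] t 1.73
shift [-2.341  0.81   0.914] turn [ 1.000e-04 -1.000e-04  1.224e-01]
```

Request:
drive_tool([
  {"tx": -0.25, "ty": 0.1, "tz": 0.1, "wx": 0, "wy": 0, "wz": 0.04},
  {"tx": -0.5, "ty": 0.2, "tz": 0.2, "wx": 0, "wy": 0, "wz": 0.08},
  {"tx": -0.75, "ty": 0.3, "tz": 0.3, "wx": 0, "wy": 0, "wz": 0.1236},
  {"tx": -1, "ty": 0.4, "tz": 0.4, "wx": 0, "wy": 0, "wz": 0.1236},
  {"tx": -1, "ty": 0.4, "tz": 0.4, "wx": 0, "wy": 0, "wz": 0.1236},
])

```text
t: 2.35
ee_pos: [362.1, 367.3, 190.6]
tcp_rot: [-180.0, 0.0, 82.6]
wrist_force: [-0.2, -0.4, 0.1]
opening: 85.4
```

```bash
python3 -c "
from h import *
rel(435,248,140)"
```

```text
[362.1 367.3 190.6] [-1.7996e+02  4.0000e-02  8.2550e+01] open 85.4 F [-0.2 -0.4  0.1] t 2.35
shift [-1.088  0.877  0.506] turn [-0.0002  0.0002  0.    ]
```

Request:
drive_tool([
  {"tx": -0.3, "ty": 0.26, "tz": 0.15, "wx": 0, "wy": 0, "wz": 0},
  {"tx": -0.6, "ty": 0.52, "tz": 0.3, "wx": 0, "wy": 0, "wz": 0},
  {"tx": -0.85, "ty": 0.76, "tz": 0.45, "wx": 0, "wy": 0, "wz": 0},
  {"tx": -1, "ty": 0.877, "tz": 0.5, "wx": 0, "wy": 0, "wz": 0},
  {"tx": -1, "ty": 0.877, "tz": 0.5, "wx": 0, "wy": 0, "wz": 0},
])

```text
t: 2.98
ee_pos: [436.1, 257.9, 141.3]
tcp_rot: [-180.0, -0.0, 82.6]
wrist_force: [0.0, 1.0, 0.5]
opening: 85.1
```

```bash
python3 -c "
from h import *
save('scene','s3.png'); save('top','t3.png')
rel(435,248,20)"
```

```text
[435.8 258.9 141.9] [ 1.7998e+02 -4.0000e-02  8.2700e+01] open 85.3 F [-0.5 -0.7  0.1] t 3.08
shift [-0.11   0.006  1.219] turn [ 0.0001 -0.0002  0.0008]
```

View pics/s3.png

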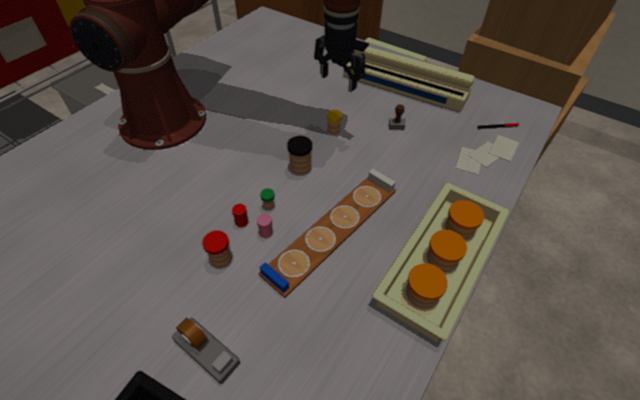

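The gripper hangs above the yellow tub (lid near (334,114)). Going down.

Request:
drive_tool([
  {"tx": -0.11, "ty": 0, "tz": 0.2, "wx": 0, "wy": 0, "wz": 0},
  {"tx": -0.11, "ty": 0, "tz": 0.4, "wx": 0, "wy": 0, "wz": 0},
  {"tx": -0.11, "ty": 0, "tz": 0.6, "wx": 0, "wy": 0, "wz": 0},
  {"tx": -0.11, "ty": 0, "tz": 0.8, "wx": 0, "wy": 0, "wz": 0},
  {"tx": -0.11, "ty": 0, "tz": 1, "wx": 0, "wy": 0, "wz": 0},
])

```text
t: 3.7
ee_pos: [434.3, 248.5, 41.3]
tcp_rot: [180.0, -0.0, 82.8]
wrist_force: [-0.8, -0.7, 1.4]
opening: 85.5
```

Request:
drive_tool([
  {"tx": 0, "ty": 0, "tz": 0.12, "wx": 0, "wy": 0, "wz": 0},
  {"tx": 0, "ty": 0, "tz": 0.21, "wx": 0, "wy": 0, "wz": 0},
  {"tx": 0, "ty": 0, "tz": 0.21, "wx": 0, "wy": 0, "wz": 0},
  {"tx": 0, "ty": 0, "tz": 0.21, "wx": 0, "wy": 0, "wz": 0},
  {"tx": 0, "ty": 0, "tz": 0.21, "wx": 0, "wy": 0, "wz": 0},
])

```text
t: 4.32
ee_pos: [435.0, 247.3, 21.0]
tcp_rot: [179.9, -0.0, 82.7]
wrist_force: [0.5, 0.4, -1.3]
opening: 85.6
```

Request:
drive_tool([
  {"tx": 0, "ty": 0, "tz": 0, "wx": 0, "wy": 0, "wz": 0},
  {"tx": 0, "ty": 0, "tz": 0, "wx": 0, "wy": 0, "wz": 0},
  {"tx": 0, "ty": 0, "tz": 0, "wx": 0, "wy": 0, "wz": 0},
  {"tx": 0, "ty": 0, "tz": 0, "wx": 0, "wy": 0, "wz": 0},
  {"tx": 0, "ty": 0, "tz": 0, "wx": 0, "wy": 0, "wz": 0},
], jaw=1)

```text
t: 4.95
ee_pos: [434.8, 247.3, 20.6]
tcp_rot: [180.0, -0.0, 82.7]
wrist_force: [0.3, 1.0, 5.3]
opening: 43.4
```

```bash
python3 -c "
from h import *
save('scene','s4.png')
rel(435,248,20)"
```

```text
[434.8 247.3  20.6] [ 1.7997e+02 -2.0000e-02  8.2680e+01] open 43.2 F [ 0.5 -0.9  4.4] t 5.0
shift [0.007 0.001 0.006] turn [ 0.0002 -0.0001  0.0007]
```

View pics/s4.png

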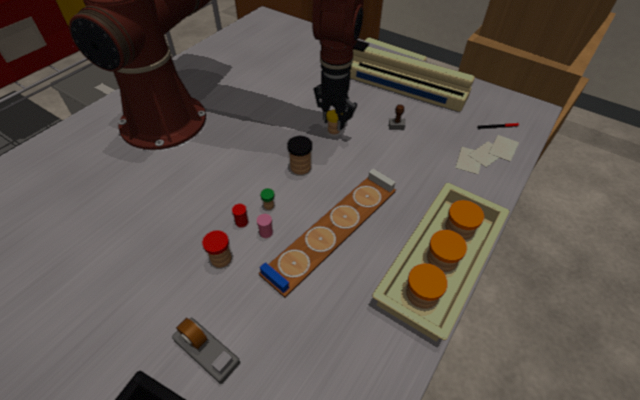

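Request:
drive_tool([
  {"tx": 0, "ty": 0, "tz": -0.12, "wx": 0, "wy": 0, "wz": 0},
  {"tx": 0, "ty": 0, "tz": -0.35, "wx": 0, "wy": 0, "wz": 0},
  {"tx": 0, "ty": 0, "tz": -0.6, "wx": 0, "wy": 0, "wz": 0},
  {"tx": 0, "ty": 0, "tz": -0.85, "wx": 0, "wy": 0, "wz": 0},
  {"tx": 0, "ty": 0, "tz": -1, "wx": 0, "wy": 0, "wz": 0},
])

```text
t: 5.62
ee_pos: [434.9, 247.3, 122.0]
tcp_rot: [179.9, -0.0, 82.7]
wrist_force: [0.1, 0.1, -0.7]
opening: 43.4
```

Request:
drive_tool([
  {"tx": -0.12, "ty": 0.08, "tz": 0, "wx": 0, "wy": 0, "wz": 0},
  {"tx": -0.3, "ty": 0.2, "tz": 0, "wx": 0, "wy": 0, "wz": 0},
  {"tx": -0.54, "ty": 0.38, "tz": 0, "wx": 0, "wy": 0, "wz": 0},
  {"tx": -0.77, "ty": 0.55, "tz": 0, "wx": 0, "wy": 0, "wz": 0},
  {"tx": -1, "ty": 0.73, "tz": 0, "wx": 0, "wy": 0, "wz": 0},
])

```text
t: 6.25
ee_pos: [494.1, 137.0, 118.9]
tcp_rot: [-179.9, 0.0, 82.7]
wrist_force: [0.3, -0.6, -0.2]
opening: 43.0
```

Request:
drive_tool([
  {"tx": -0.2, "ty": 0.15, "tz": 0, "wx": 0, "wy": 0, "wz": 0},
  {"tx": -0.4, "ty": 0.3, "tz": 0, "wx": 0, "wy": 0, "wz": 0},
  {"tx": -0.6, "ty": 0.45, "tz": 0, "wx": 0, "wy": 0, "wz": 0},
  {"tx": -0.8, "ty": 0.6, "tz": 0, "wx": 0, "wy": 0, "wz": 0},
  {"tx": -1, "ty": 0.73, "tz": 0, "wx": 0, "wy": 0, "wz": 0},
])

```text
t: 6.88
ee_pos: [553.7, 28.7, 119.0]
tcp_rot: [-179.9, -0.0, 82.7]
wrist_force: [-0.0, -0.5, -0.2]
opening: 43.4
```

Request:
drive_tool([
  {"tx": -0.23, "ty": 0.18, "tz": 0, "wx": 0, "wy": 0, "wz": 0},
  {"tx": -0.46, "ty": 0.36, "tz": 0, "wx": 0, "wy": 0, "wz": 0},
  {"tx": -0.69, "ty": 0.54, "tz": 0, "wx": 0, "wy": 0, "wz": 0},
  {"tx": -0.9, "ty": 0.7, "tz": 0, "wx": 0, "wy": 0, "wz": 0},
  {"tx": -1, "ty": 0.8, "tz": 0, "wx": 0, "wy": 0, "wz": 0},
])

```text
t: 7.5
ee_pos: [620.5, -80.8, 119.4]
tcp_rot: [-179.9, -0.0, 82.6]
wrist_force: [-0.8, -0.4, -0.7]
opening: 43.3
```

```bash
python3 -c "
from h import *
save('scene','s5.png');
rel(619.6,-86.7,33)"
```

```text
[621.2 -81.6 119.5] [-1.7999e+02  1.0000e-02  8.2580e+01] open 42.8 F [-0.6 -1.3 -0.3] t 7.55
shift [-0.053 -0.009  0.865] turn [-0.0001  0.0001  0.0002]
```

View pics/s5.png

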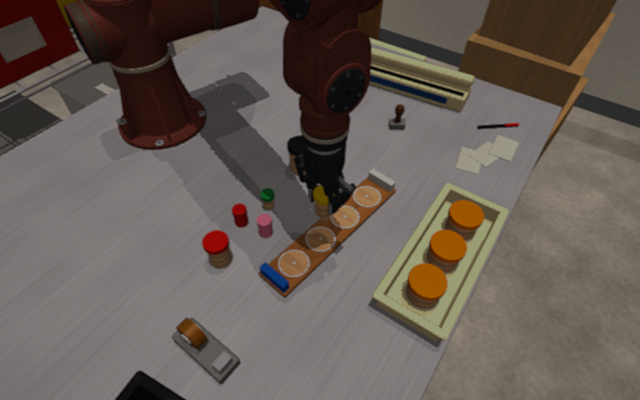

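Yellow is held over its mark. Lowering.

Request:
drive_tool([
  {"tx": -0.04, "ty": -0.01, "tz": 0.2, "wx": 0, "wy": 0, "wz": 0},
  {"tx": -0.05, "ty": -0.01, "tz": 0.4, "wx": 0, "wy": 0, "wz": 0},
  {"tx": -0.05, "ty": -0.01, "tz": 0.6, "wx": 0, "wy": 0, "wz": 0},
  {"tx": -0.05, "ty": -0.01, "tz": 0.75, "wx": 0, "wy": 0, "wz": 0},
  {"tx": -0.05, "ty": -0.01, "tz": 0.82, "wx": 0, "wy": 0, "wz": 0},
])

```text
t: 8.18
ee_pos: [618.2, -83.5, 36.8]
tcp_rot: [-179.9, -0.0, 82.7]
wrist_force: [-0.7, -0.1, -0.2]
opening: 42.9
```

Request:
drive_tool([
  {"tx": 0, "ty": 0, "tz": 0.02, "wx": 0, "wy": 0, "wz": 0},
  {"tx": 0, "ty": 0, "tz": 0.04, "wx": 0, "wy": 0, "wz": 0},
  {"tx": 0, "ty": 0, "tz": 0.04, "wx": 0, "wy": 0, "wz": 0},
  {"tx": 0, "ty": 0, "tz": 0.04, "wx": 0, "wy": 0, "wz": 0},
  {"tx": 0, "ty": 0, "tz": 0.04, "wx": 0, "wy": 0, "wz": 0},
])

```text
t: 8.8
ee_pos: [619.0, -84.0, 34.6]
tcp_rot: [180.0, 0.0, 82.7]
wrist_force: [-1.2, 0.3, -0.5]
opening: 43.6
```

```bash
python3 -c "
from h import *
rel(619.6,-86.7,33)"
```

```text
[619.  -84.   34.6] [179.97   0.    82.68] open 43.6 F [-1.2  0.3 -0.5] t 8.8
shift [-0.026  0.009  0.016] turn [0.0001 0.     0.0007]
```

Request:
drive_tool([
  {"tx": -0.025, "ty": 0.01, "tz": 0, "wx": 0, "wy": 0, "wz": 0},
  {"tx": -0.025, "ty": 0.01, "tz": 0.012, "wx": 0, "wy": 0, "wz": 0},
  {"tx": -0.025, "ty": 0.01, "tz": 0.012, "wx": 0, "wy": 0, "wz": 0},
  {"tx": -0.025, "ty": 0.01, "tz": 0.012, "wx": 0, "wy": 0, "wz": 0},
  {"tx": -0.025, "ty": 0.01, "tz": 0.012, "wx": 0, "wy": 0, "wz": 0},
])

```text
t: 9.43
ee_pos: [619.5, -86.5, 33.1]
tcp_rot: [180.0, -0.0, 82.7]
wrist_force: [-0.7, 0.7, -0.7]
opening: 43.1
```

Request:
drive_tool([
  {"tx": 0, "ty": 0, "tz": 0, "wx": 0, "wy": 0, "wz": 0},
  {"tx": 0, "ty": 0, "tz": 0, "wx": 0, "wy": 0, "wz": 0},
  {"tx": 0, "ty": 0, "tz": 0, "wx": 0, "wy": 0, "wz": 0},
  {"tx": 0, "ty": 0, "tz": 0, "wx": 0, "wy": 0, "wz": 0},
  {"tx": 0, "ty": 0, "tz": 0, "wx": 0, "wy": 0, "wz": 0},
], jaw=-1)

```text
t: 10.05
ee_pos: [619.5, -86.6, 33.1]
tcp_rot: [180.0, -0.0, 82.7]
wrist_force: [0.1, -0.2, -0.7]
opening: 85.6
```

Request:
drive_tool([
  {"tx": 0, "ty": 0, "tz": -0.15, "wx": 0, "wy": 0, "wz": 0},
  {"tx": 0, "ty": 0, "tz": -0.4, "wx": 0, "wy": 0, "wz": 0},
  {"tx": 0, "ty": 0, "tz": -0.65, "wx": 0, "wy": 0, "wz": 0},
  {"tx": 0, "ty": 0, "tz": -0.9, "wx": 0, "wy": 0, "wz": 0},
  {"tx": 0, "ty": 0, "tz": -1, "wx": 0, "wy": 0, "wz": 0},
])

```text
t: 10.68
ee_pos: [620.5, -86.9, 135.9]
tcp_rot: [179.8, 0.0, 82.7]
wrist_force: [1.1, -0.5, 0.1]
opening: 85.0
```

```bash
python3 -c "
from h import *
save('scene','s6.png');
rel(460,-74,130)"
```

```text
[620.6 -87.  136.2] [1.798e+02 4.000e-02 8.268e+01] open 85.7 F [-0.2  0.1  0.9] t 10.72
shift [-0.076 -1.61   0.056] turn [0.0011 0.0002 0.0007]
```

View pics/s6.png

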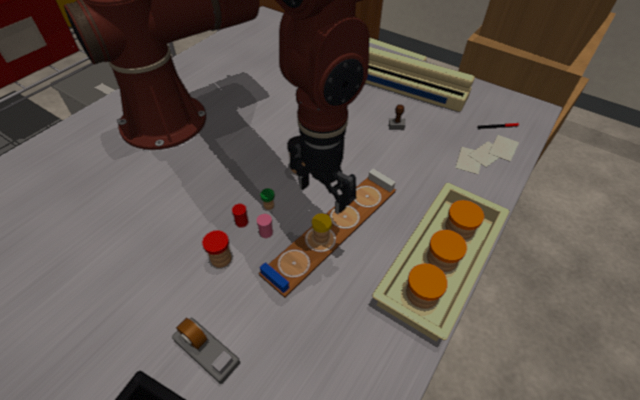

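Yellow stands upright on the third mark from the white end, lid at (321,222). Green next.

Request:
drive_tool([
  {"tx": -0.02, "ty": -0.2, "tz": 0, "wx": 0, "wy": 0, "wz": 0},
  {"tx": -0.03, "ty": -0.4, "tz": 0, "wx": 0, "wy": 0, "wz": 0},
  {"tx": -0.05, "ty": -0.6, "tz": 0, "wx": 0, "wy": 0, "wz": 0},
  {"tx": -0.07, "ty": -0.8, "tz": 0, "wx": 0, "wy": 0, "wz": 0},
  {"tx": -0.07, "ty": -1, "tz": 0, "wx": 0, "wy": 0, "wz": 0},
])

```text
t: 11.35
ee_pos: [518.4, -80.6, 132.3]
tcp_rot: [-179.9, -0.0, 82.7]
wrist_force: [0.3, 0.4, 0.4]
opening: 85.1
```

Request:
drive_tool([
  {"tx": 0, "ty": -0.2, "tz": 0.05, "wx": 0, "wy": 0, "wz": 0},
  {"tx": 0, "ty": -0.4, "tz": 0.1, "wx": 0, "wy": 0, "wz": 0},
  {"tx": 0, "ty": -0.55, "tz": 0.15, "wx": 0, "wy": 0, "wz": 0},
  {"tx": 0, "ty": -0.6, "tz": 0.2, "wx": 0, "wy": 0, "wz": 0},
  {"tx": 0, "ty": -0.6, "tz": 0.2, "wx": 0, "wy": 0, "wz": 0},
])

```text
t: 11.98
ee_pos: [459.7, -73.0, 112.5]
tcp_rot: [-180.0, -0.0, 82.7]
wrist_force: [0.5, -1.0, 0.5]
opening: 85.2
```

```bash
python3 -c "
from h import *
save('scene','s7.png');
rel(460,-74,12)"
```

```text
[460.1 -73.2 112.9] [-1.800e+02 -1.000e-02  8.268e+01] open 85.3 F [-0.2  0.4  0.3] t 12.03
shift [-0.009  0.     1.009] turn [-0.     -0.      0.0007]
```

View pics/s7.png

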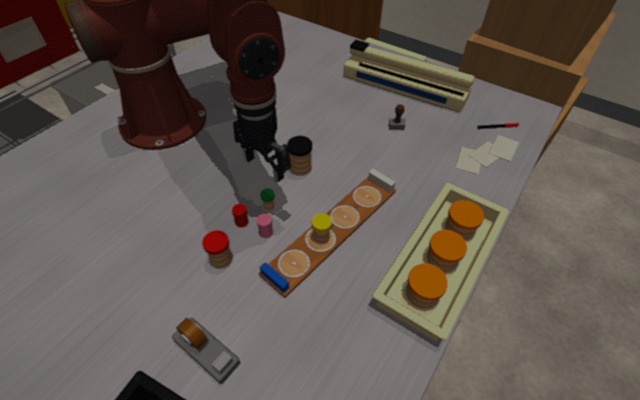

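Request:
drive_tool([
  {"tx": -0.01, "ty": 0, "tz": 0.2, "wx": 0, "wy": 0, "wz": 0},
  {"tx": -0.01, "ty": 0, "tz": 0.45, "wx": 0, "wy": 0, "wz": 0},
  {"tx": -0.01, "ty": 0, "tz": 0.7, "wx": 0, "wy": 0, "wz": 0},
  {"tx": -0.01, "ty": 0, "tz": 0.9, "wx": 0, "wy": 0, "wz": 0},
  {"tx": -0.01, "ty": 0, "tz": 1, "wx": 0, "wy": 0, "wz": 0},
])

```text
t: 12.65
ee_pos: [459.7, -73.9, 12.1]
tcp_rot: [-179.9, -0.0, 82.7]
wrist_force: [0.3, -0.5, 1.2]
opening: 85.4
```

Request:
drive_tool([
  {"tx": 0, "ty": 0, "tz": 0, "wx": 0, "wy": 0, "wz": 0},
  {"tx": 0, "ty": 0, "tz": 0, "wx": 0, "wy": 0, "wz": 0},
  {"tx": 0, "ty": 0, "tz": 0, "wx": 0, "wy": 0, "wz": 0},
  {"tx": 0, "ty": 0, "tz": 0, "wx": 0, "wy": 0, "wz": 0},
  {"tx": 0, "ty": 0, "tz": 0, "wx": 0, "wy": 0, "wz": 0},
], jaw=1)

```text
t: 13.28
ee_pos: [460.5, -74.4, 14.1]
tcp_rot: [179.9, 0.0, 82.7]
wrist_force: [-1.2, 0.4, 6.4]
opening: 33.0
```

```bash
python3 -c "
from h import *
save('scene','s8.png');
rel(608.6,-171,112)"
```

```text
[460.5 -74.4  14.1] [1.799e+02 2.000e-02 8.268e+01] open 33.3 F [0.4 1.2 6. ] t 13.32
shift [-0.77   1.593 -0.976] turn [0.0005 0.0001 0.0007]
```

View pics/s8.png

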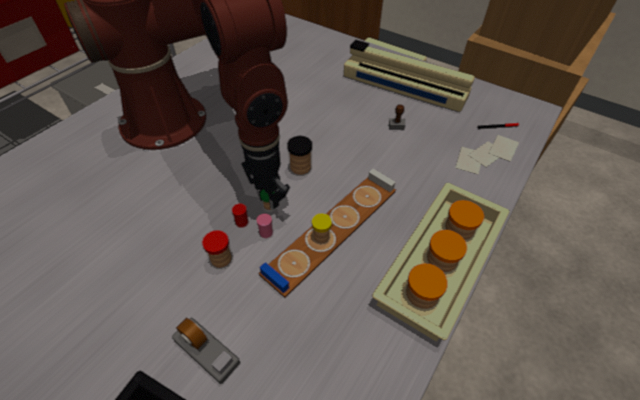

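Request:
drive_tool([
  {"tx": 0, "ty": 0, "tz": -0.12, "wx": 0, "wy": 0, "wz": 0},
  {"tx": 0, "ty": 0, "tz": -0.35, "wx": 0, "wy": 0, "wz": 0},
  {"tx": 0, "ty": 0, "tz": -0.6, "wx": 0, "wy": 0, "wz": 0},
  {"tx": 0, "ty": 0, "tz": -0.85, "wx": 0, "wy": 0, "wz": 0},
  {"tx": 0, "ty": 0, "tz": -1, "wx": 0, "wy": 0, "wz": 0},
])

```text
t: 13.95
ee_pos: [460.3, -74.3, 114.9]
tcp_rot: [179.9, 0.0, 82.7]
wrist_force: [0.5, -0.4, -0.3]
opening: 33.1
```

Request:
drive_tool([
  {"tx": -0.07, "ty": 0.15, "tz": 0, "wx": 0, "wy": 0, "wz": 0},
  {"tx": -0.17, "ty": 0.35, "tz": 0, "wx": 0, "wy": 0, "wz": 0},
  {"tx": -0.27, "ty": 0.55, "tz": 0, "wx": 0, "wy": 0, "wz": 0},
  {"tx": -0.38, "ty": 0.78, "tz": 0, "wx": 0, "wy": 0, "wz": 0},
  {"tx": -0.48, "ty": 1, "tz": 0, "wx": 0, "wy": 0, "wz": 0},
])

```text
t: 14.58
ee_pos: [553.4, -134.9, 112.9]
tcp_rot: [-180.0, -0.0, 82.7]
wrist_force: [0.7, 0.4, -0.6]
opening: 33.4
```

Request:
drive_tool([
  {"tx": -0.1, "ty": 0.2, "tz": 0, "wx": 0, "wy": 0, "wz": 0},
  {"tx": -0.2, "ty": 0.4, "tz": 0, "wx": 0, "wy": 0, "wz": 0},
  {"tx": -0.28, "ty": 0.56, "tz": 0, "wx": 0, "wy": 0, "wz": 0},
  {"tx": -0.29, "ty": 0.59, "tz": 0, "wx": 0, "wy": 0, "wz": 0},
  {"tx": -0.29, "ty": 0.59, "tz": 0, "wx": 0, "wy": 0, "wz": 0},
])

```text
t: 15.2
ee_pos: [607.2, -170.4, 112.8]
tcp_rot: [-180.0, -0.0, 82.7]
wrist_force: [-0.1, 0.4, -0.8]
opening: 33.1
```

```bash
python3 -c "
from h import *
save('scene','s9.png');
rel(608.6,-171,26)"
```

```text
[ 607.2 -170.3  113. ] [-1.7996e+02 -2.0000e-02  8.2690e+01] open 33.2 F [-0.2  0.4  0.5] t 15.25
shift [-0.006  0.016  0.87 ] turn [-0.0002 -0.0001  0.0008]
```

View pics/s9.png

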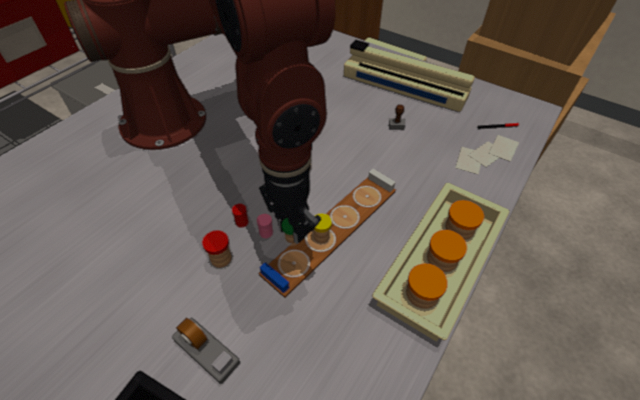

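Green is held; lowering.

Request:
drive_tool([
  {"tx": -0.005, "ty": 0.015, "tz": 0.2, "wx": 0, "wy": 0, "wz": 0},
  {"tx": -0.005, "ty": 0.015, "tz": 0.4, "wx": 0, "wy": 0, "wz": 0},
  {"tx": -0.005, "ty": 0.015, "tz": 0.6, "wx": 0, "wy": 0, "wz": 0},
  {"tx": -0.005, "ty": 0.015, "tz": 0.75, "wx": 0, "wy": 0, "wz": 0},
  {"tx": -0.005, "ty": 0.015, "tz": 0.82, "wx": 0, "wy": 0, "wz": 0},
])

```text
t: 15.88
ee_pos: [608.4, -171.1, 29.5]
tcp_rot: [-179.9, -0.0, 82.7]
wrist_force: [0.4, -0.6, -1.1]
opening: 32.7
```

Request:
drive_tool([
  {"tx": 0, "ty": 0, "tz": 0.02, "wx": 0, "wy": 0, "wz": 0},
  {"tx": 0, "ty": 0, "tz": 0.04, "wx": 0, "wy": 0, "wz": 0},
  {"tx": 0, "ty": 0, "tz": 0.04, "wx": 0, "wy": 0, "wz": 0},
  {"tx": 0, "ty": 0, "tz": 0.04, "wx": 0, "wy": 0, "wz": 0},
  {"tx": 0, "ty": 0, "tz": 0.04, "wx": 0, "wy": 0, "wz": 0},
])

```text
t: 16.5
ee_pos: [609.3, -171.5, 27.4]
tcp_rot: [180.0, 0.0, 82.7]
wrist_force: [-0.0, -0.5, -1.5]
opening: 33.0
```

```bash
python3 -c "
from h import *
rel(608.6,-171,26)"
```

```text
[ 609.3 -171.5   27.4] [179.98   0.    82.68] open 33.0 F [-0.  -0.5 -1.5] t 16.5
shift [ 0.004 -0.007  0.014] turn [0.0001 0.     0.0007]
```

Request:
drive_tool([
  {"tx": 0, "ty": 0, "tz": 0.01, "wx": 0, "wy": 0, "wz": 0},
  {"tx": 0, "ty": 0, "tz": 0.015, "wx": 0, "wy": 0, "wz": 0},
  {"tx": 0, "ty": 0, "tz": 0.015, "wx": 0, "wy": 0, "wz": 0},
  {"tx": 0, "ty": 0, "tz": 0.015, "wx": 0, "wy": 0, "wz": 0},
  {"tx": 0, "ty": 0, "tz": 0.015, "wx": 0, "wy": 0, "wz": 0},
])

```text
t: 17.12
ee_pos: [609.2, -171.5, 26.2]
tcp_rot: [180.0, 0.0, 82.7]
wrist_force: [-2.4, 1.0, 6.2]
opening: 33.3
```

Request:
drive_tool([
  {"tx": 0, "ty": 0, "tz": 0, "wx": 0, "wy": 0, "wz": 0},
  {"tx": 0, "ty": 0, "tz": 0, "wx": 0, "wy": 0, "wz": 0},
  {"tx": 0, "ty": 0, "tz": 0, "wx": 0, "wy": 0, "wz": 0},
  {"tx": 0, "ty": 0, "tz": 0, "wx": 0, "wy": 0, "wz": 0},
  {"tx": 0, "ty": 0, "tz": 0, "wx": 0, "wy": 0, "wz": 0},
], jaw=-1)

```text
t: 17.75
ee_pos: [609.1, -171.4, 25.5]
tcp_rot: [180.0, -0.0, 82.7]
wrist_force: [-1.3, 0.6, -0.2]
opening: 85.6
```

Request:
drive_tool([
  {"tx": 0, "ty": 0, "tz": -0.15, "wx": 0, "wy": 0, "wz": 0},
  {"tx": 0, "ty": 0, "tz": -0.4, "wx": 0, "wy": 0, "wz": 0},
  {"tx": 0, "ty": 0, "tz": -0.65, "wx": 0, "wy": 0, "wz": 0},
  {"tx": 0, "ty": 0, "tz": -0.9, "wx": 0, "wy": 0, "wz": 0},
  {"tx": 0, "ty": 0, "tz": -1, "wx": 0, "wy": 0, "wz": 0},
])

```text
t: 18.38
ee_pos: [610.1, -171.9, 128.4]
tcp_rot: [179.8, 0.1, 82.7]
wrist_force: [0.1, -0.3, 0.5]
opening: 85.4
```

```bash
python3 -c "
from h import *
save('scene','s10.png');
rel(470,-247,130)"
```

```text
[ 610.2 -172.   128.7] [1.798e+02 7.000e-02 8.269e+01] open 85.6 F [-0.5  0.1  1. ] t 18.43
shift [-0.923 -1.295 -0.016] turn [0.0011 0.0004 0.0008]
```

View pics/s10.png

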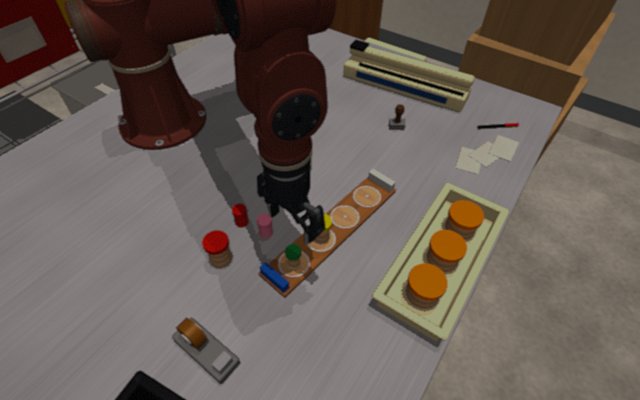

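Green stands on the mark by the blue block, lid at (294,252). Now the large red one.

Request:
drive_tool([
  {"tx": -0.1, "ty": -0.15, "tz": 0, "wx": 0, "wy": 0, "wz": 0},
  {"tx": -0.25, "ty": -0.35, "tz": 0, "wx": 0, "wy": 0, "wz": 0},
  {"tx": -0.4, "ty": -0.57, "tz": 0, "wx": 0, "wy": 0, "wz": 0},
  {"tx": -0.55, "ty": -0.79, "tz": 0, "wx": 0, "wy": 0, "wz": 0},
  {"tx": -0.7, "ty": -1, "tz": 0, "wx": 0, "wy": 0, "wz": 0},
])

```text
t: 19.05
ee_pos: [499.9, -228.2, 124.8]
tcp_rot: [-180.0, -0.0, 82.7]
wrist_force: [0.4, -0.8, 0.1]
opening: 85.2
```

Request:
drive_tool([
  {"tx": -0.12, "ty": -0.15, "tz": 0, "wx": 0, "wy": 0, "wz": 0},
  {"tx": -0.22, "ty": -0.29, "tz": 0, "wx": 0, "wy": 0, "wz": 0},
  {"tx": -0.22, "ty": -0.29, "tz": 0, "wx": 0, "wy": 0, "wz": 0},
  {"tx": -0.22, "ty": -0.29, "tz": 0, "wx": 0, "wy": 0, "wz": 0},
  {"tx": -0.22, "ty": -0.29, "tz": 0, "wx": 0, "wy": 0, "wz": 0},
])

```text
t: 19.68
ee_pos: [469.9, -246.0, 125.6]
tcp_rot: [180.0, -0.0, 82.7]
wrist_force: [-0.8, 0.4, 1.7]
opening: 85.4
```

```bash
python3 -c "
from h import *
save('scene','s11.png');
rel(470,-247,25)"
```

```text
[ 469.8 -246.   125.6] [ 1.7999e+02 -1.0000e-02  8.2720e+01] open 85.8 F [ 0.4 -0.1 -0. ] t 19.73
shift [-0.01   0.003  1.006] turn [ 0.     -0.      0.0009]
```

View pics/s11.png

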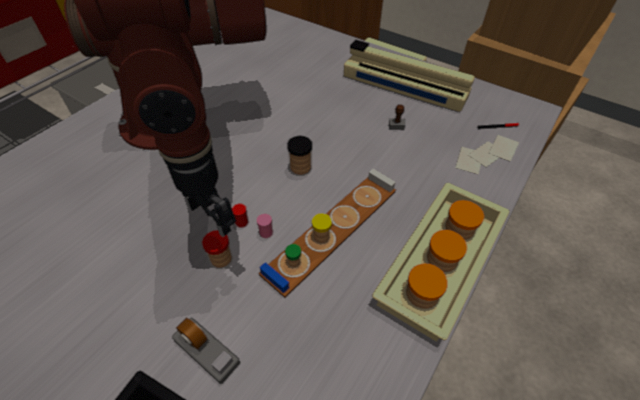

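The jaws are over the large red tub (lid (214,241)). Going down and gripping.

Request:
drive_tool([
  {"tx": -0.01, "ty": 0, "tz": 0.2, "wx": 0, "wy": 0, "wz": 0},
  {"tx": -0.01, "ty": 0, "tz": 0.42, "wx": 0, "wy": 0, "wz": 0},
  {"tx": -0.01, "ty": 0, "tz": 0.65, "wx": 0, "wy": 0, "wz": 0},
  {"tx": -0.01, "ty": 0, "tz": 0.85, "wx": 0, "wy": 0, "wz": 0},
  {"tx": -0.01, "ty": 0, "tz": 1, "wx": 0, "wy": 0, "wz": 0},
])

```text
t: 20.35
ee_pos: [468.6, -246.5, 23.3]
tcp_rot: [-179.9, -0.1, 82.7]
wrist_force: [0.5, -0.5, 0.8]
opening: 85.2
```

Request:
drive_tool([
  {"tx": 0, "ty": 0, "tz": 0, "wx": 0, "wy": 0, "wz": 0},
  {"tx": 0, "ty": 0, "tz": 0, "wx": 0, "wy": 0, "wz": 0},
  {"tx": 0, "ty": 0, "tz": 0, "wx": 0, "wy": 0, "wz": 0},
  {"tx": 0, "ty": 0, "tz": 0, "wx": 0, "wy": 0, "wz": 0},
  {"tx": 0, "ty": 0, "tz": 0, "wx": 0, "wy": 0, "wz": 0},
], jaw=1, squeeze=50)

```text
t: 20.98
ee_pos: [469.7, -247.6, 26.2]
tcp_rot: [179.9, 0.0, 82.7]
wrist_force: [0.8, -0.4, 3.5]
opening: 53.0
```

Request:
drive_tool([
  {"tx": 0, "ty": 0, "tz": -0.12, "wx": 0, "wy": 0, "wz": 0},
  {"tx": 0, "ty": 0, "tz": -0.35, "wx": 0, "wy": 0, "wz": 0},
  {"tx": 0, "ty": 0, "tz": -0.6, "wx": 0, "wy": 0, "wz": 0},
  {"tx": 0, "ty": 0, "tz": -0.85, "wx": 0, "wy": 0, "wz": 0},
  {"tx": 0, "ty": 0, "tz": -1, "wx": 0, "wy": 0, "wz": 0},
])

```text
t: 21.6
ee_pos: [469.7, -247.5, 127.4]
tcp_rot: [179.9, 0.0, 82.7]
wrist_force: [-0.4, 0.3, -2.1]
opening: 52.9
```

```bash
python3 -c "
from h import *
save('scene','s12.png');
rel(630.7,-2.4,130)"
```

```text
[ 470.2 -248.   128.9] [1.7984e+02 1.0000e-01 8.2680e+01] open 53.2 F [ 0.5 -0.3 -0.4] t 21.65
shift [ 2.64   1.279 -0.012] turn [0.0009 0.0006 0.0007]
```

View pics/s12.png

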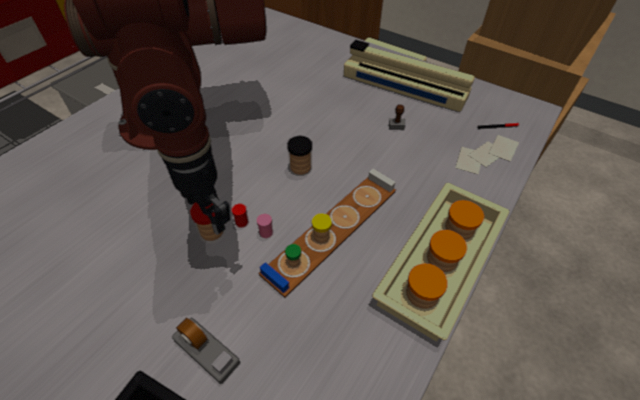

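Request:
drive_tool([
  {"tx": 0.1, "ty": 0.05, "tz": 0, "wx": 0, "wy": 0, "wz": 0},
  {"tx": 0.3, "ty": 0.15, "tz": 0, "wx": 0, "wy": 0, "wz": 0},
  {"tx": 0.5, "ty": 0.25, "tz": 0, "wx": 0, "wy": 0, "wz": 0},
  {"tx": 0.75, "ty": 0.37, "tz": 0, "wx": 0, "wy": 0, "wz": 0},
  {"tx": 1, "ty": 0.49, "tz": 0, "wx": 0, "wy": 0, "wz": 0},
])

```text
t: 22.28
ee_pos: [530.6, -152.5, 124.0]
tcp_rot: [-179.9, -0.1, 82.7]
wrist_force: [-0.5, -0.7, -2.1]
opening: 52.6
```

Request:
drive_tool([
  {"tx": 0.2, "ty": 0.1, "tz": 0, "wx": 0, "wy": 0, "wz": 0},
  {"tx": 0.4, "ty": 0.2, "tz": 0, "wx": 0, "wy": 0, "wz": 0},
  {"tx": 0.6, "ty": 0.3, "tz": 0, "wx": 0, "wy": 0, "wz": 0},
  {"tx": 0.8, "ty": 0.4, "tz": 0, "wx": 0, "wy": 0, "wz": 0},
  {"tx": 1, "ty": 0.49, "tz": 0, "wx": 0, "wy": 0, "wz": 0},
])

```text
t: 22.9
ee_pos: [591.9, -59.7, 124.2]
tcp_rot: [-179.9, -0.0, 82.7]
wrist_force: [0.0, 1.0, -2.6]
opening: 52.9
```

Request:
drive_tool([
  {"tx": 0.2, "ty": 0.1, "tz": 0, "wx": 0, "wy": 0, "wz": 0},
  {"tx": 0.4, "ty": 0.2, "tz": 0, "wx": 0, "wy": 0, "wz": 0},
  {"tx": 0.55, "ty": 0.27, "tz": 0, "wx": 0, "wy": 0, "wz": 0},
  {"tx": 0.64, "ty": 0.3, "tz": 0, "wx": 0, "wy": 0, "wz": 0},
  {"tx": 0.64, "ty": 0.3, "tz": 0, "wx": 0, "wy": 0, "wz": 0},
])

```text
t: 23.52
ee_pos: [629.9, -1.3, 125.5]
tcp_rot: [-180.0, 0.0, 82.7]
wrist_force: [-0.3, -0.0, -1.8]
opening: 53.1
```

```bash
python3 -c "
from h import *
save('scene','s13.png');
rel(630.7,-2.4,38)"
```

```text
[629.8  -1.8 125.5] [-1.7999e+02  1.0000e-02  8.2690e+01] open 52.9 F [ 0.2 -0.2 -2.3] t 23.57
shift [-0.005  0.01   0.875] turn [-0.0001  0.      0.0008]
```

View pics/s13.png

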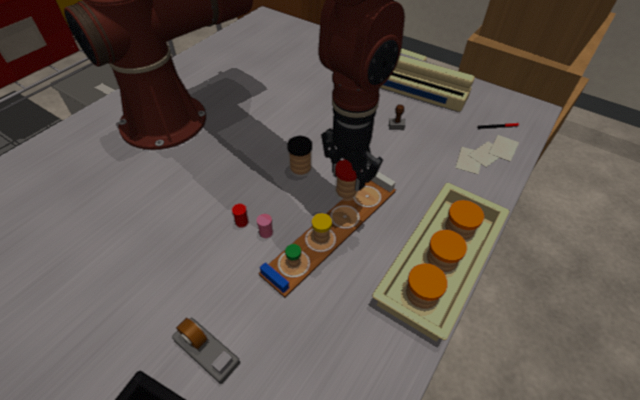

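Request:
drive_tool([
  {"tx": 0, "ty": 0.01, "tz": 0.2, "wx": 0, "wy": 0, "wz": 0},
  {"tx": 0, "ty": 0.01, "tz": 0.4, "wx": 0, "wy": 0, "wz": 0},
  {"tx": 0, "ty": 0.01, "tz": 0.6, "wx": 0, "wy": 0, "wz": 0},
  {"tx": 0, "ty": 0.01, "tz": 0.75, "wx": 0, "wy": 0, "wz": 0},
  {"tx": 0, "ty": 0.01, "tz": 0.81, "wx": 0, "wy": 0, "wz": 0},
])

```text
t: 24.2
ee_pos: [630.1, -1.7, 43.0]
tcp_rot: [-179.9, -0.0, 82.7]
wrist_force: [-0.8, -0.0, -2.3]
opening: 53.2
```

Request:
drive_tool([
  {"tx": 0, "ty": 0, "tz": 0.02, "wx": 0, "wy": 0, "wz": 0},
  {"tx": 0, "ty": 0, "tz": 0.04, "wx": 0, "wy": 0, "wz": 0},
  {"tx": 0, "ty": 0, "tz": 0.05, "wx": 0, "wy": 0, "wz": 0},
  {"tx": 0, "ty": 0, "tz": 0.05, "wx": 0, "wy": 0, "wz": 0},
  {"tx": 0, "ty": 0, "tz": 0.05, "wx": 0, "wy": 0, "wz": 0},
])

```text
t: 24.82
ee_pos: [631.0, -1.8, 39.8]
tcp_rot: [180.0, -0.0, 82.7]
wrist_force: [0.2, -0.5, -1.5]
opening: 53.3
```

```bash
python3 -c "
from h import *
rel(630.7,-2.4,38)"
```

```text
[631.   -1.8  39.8] [179.98  -0.    82.68] open 53.3 F [ 0.2 -0.5 -1.5] t 24.82
shift [-0.006 -0.003  0.018] turn [ 0.0001 -0.      0.0007]
```

Request:
drive_tool([
  {"tx": 0, "ty": 0, "tz": 0.01, "wx": 0, "wy": 0, "wz": 0},
  {"tx": 0, "ty": 0, "tz": 0.02, "wx": 0, "wy": 0, "wz": 0},
  {"tx": 0, "ty": 0, "tz": 0.02, "wx": 0, "wy": 0, "wz": 0},
  {"tx": 0, "ty": 0, "tz": 0.02, "wx": 0, "wy": 0, "wz": 0},
  {"tx": 0, "ty": 0, "tz": 0.02, "wx": 0, "wy": 0, "wz": 0},
])

```text
t: 25.45
ee_pos: [631.0, -1.8, 38.2]
tcp_rot: [180.0, 0.0, 82.7]
wrist_force: [-2.6, 0.7, 5.9]
opening: 53.0
```

Request:
drive_tool([
  {"tx": 0, "ty": 0, "tz": 0, "wx": 0, "wy": 0, "wz": 0},
  {"tx": 0, "ty": 0, "tz": 0, "wx": 0, "wy": 0, "wz": 0},
  {"tx": 0, "ty": 0, "tz": 0, "wx": 0, "wy": 0, "wz": 0},
  {"tx": 0, "ty": 0, "tz": 0, "wx": 0, "wy": 0, "wz": 0},
  {"tx": 0, "ty": 0, "tz": 0, "wx": 0, "wy": 0, "wz": 0},
], jaw=-1)

```text
t: 26.08
ee_pos: [630.9, -1.8, 37.5]
tcp_rot: [-180.0, -0.0, 82.7]
wrist_force: [-0.7, -0.2, 0.1]
opening: 85.4
```

Request:
drive_tool([
  {"tx": 0, "ty": 0, "tz": -0.15, "wx": 0, "wy": 0, "wz": 0},
  {"tx": 0, "ty": 0, "tz": -0.4, "wx": 0, "wy": 0, "wz": 0},
  {"tx": 0, "ty": 0, "tz": -0.65, "wx": 0, "wy": 0, "wz": 0},
  {"tx": 0, "ty": 0, "tz": -0.9, "wx": 0, "wy": 0, "wz": 0},
  {"tx": 0, "ty": 0, "tz": -1, "wx": 0, "wy": 0, "wz": 0},
])

```text
t: 26.7
ee_pos: [632.0, -2.0, 140.4]
tcp_rot: [179.8, 0.0, 82.7]
wrist_force: [-0.4, -0.4, -0.2]
opening: 85.5
```

```bash
python3 -c "
from h import *
save('scene','s14.png');
rel(445,73.5,135)"
```

```text
[632.1  -2.1 140.8] [1.7979e+02 1.0000e-02 8.2690e+01] open 85.3 F [-0.2 -0.3  1.3] t 26.75
shift [ 0.511 -1.952  0.05 ] turn [0.0012 0.0001 0.0008]
```

View pics/s14.png

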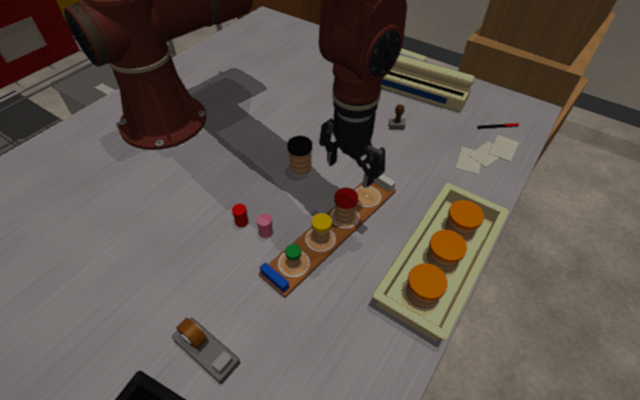

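Red stands on its mark, lid (346,199). Now black.

Request:
drive_tool([
  {"tx": 0.04, "ty": -0.15, "tz": 0, "wx": 0, "wy": 0, "wz": 0},
  {"tx": 0.09, "ty": -0.35, "tz": 0, "wx": 0, "wy": 0, "wz": 0},
  {"tx": 0.15, "ty": -0.57, "tz": 0, "wx": 0, "wy": 0, "wz": 0},
  {"tx": 0.2, "ty": -0.79, "tz": 0, "wx": 0, "wy": 0, "wz": 0},
  {"tx": 0.26, "ty": -1, "tz": 0, "wx": 0, "wy": 0, "wz": 0},
])

```text
t: 27.38
ee_pos: [533.9, 37.0, 136.9]
tcp_rot: [-179.9, -0.0, 82.7]
wrist_force: [0.4, 0.0, 0.3]
opening: 85.1
```

Request:
drive_tool([
  {"tx": 0.06, "ty": -0.22, "tz": 0, "wx": 0, "wy": 0, "wz": 0},
  {"tx": 0.12, "ty": -0.46, "tz": 0, "wx": 0, "wy": 0, "wz": 0},
  {"tx": 0.19, "ty": -0.7, "tz": 0, "wx": 0, "wy": 0, "wz": 0},
  {"tx": 0.25, "ty": -0.95, "tz": 0, "wx": 0, "wy": 0, "wz": 0},
  {"tx": 0.25, "ty": -0.95, "tz": 0, "wx": 0, "wy": 0, "wz": 0},
])

```text
t: 28.0
ee_pos: [442.9, 74.1, 137.1]
tcp_rot: [-180.0, -0.0, 82.7]
wrist_force: [0.5, -0.4, -0.6]
opening: 85.3
```

```bash
python3 - <<'E'
from h import *
im=save('scene','s15.png')
rel(445,73.8,35)
c=im[80:200,220:380];cv2.imwrite('pics/c15.png',cv2.resize(c,None,fx=4,fy=4,interpolation=cv2.INTER_CUBIC)[:,:,::-1])
E
```

```text
[443.8  73.7 137.3] [179.99  -0.    82.71] open 85.4 F [ 0.8 -0.  -0.3] t 28.05
shift [0.002 0.012 1.023] turn [ 0.0001 -0.      0.0009]
```

View pics/c15.png

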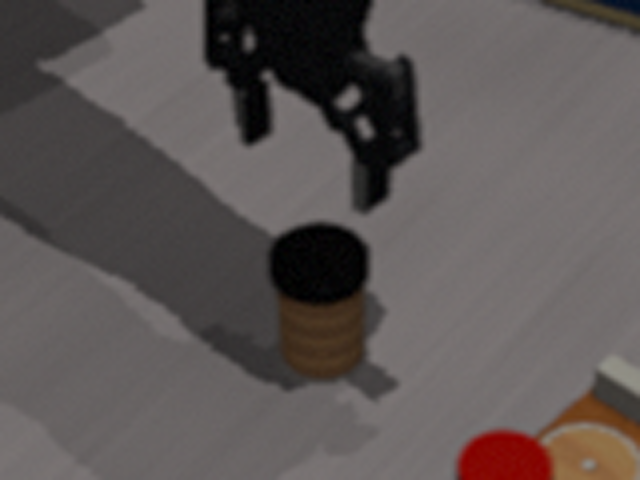

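```bash
python3 -c "
from h import *
print(ray('scene',299.6,143.9,86),proj('scene',[445,73.8,86]),ray('scene',299.6,143.9+1,86))"
```

```text
[447.72042278  73.89908246  86.        ] [298.68964736 143.49669901] [449.89259196  70.95282971  86.        ]
```

Request:
drive_tool([
  {"tx": 0, "ty": 0.022, "tz": 0.15, "wx": 0, "wy": 0, "wz": 0},
  {"tx": 0, "ty": 0.022, "tz": 0.32, "wx": 0, "wy": 0, "wz": 0},
  {"tx": 0, "ty": 0.022, "tz": 0.5, "wx": 0, "wy": 0, "wz": 0},
  {"tx": 0, "ty": 0.022, "tz": 0.65, "wx": 0, "wy": 0, "wz": 0},
  {"tx": 0, "ty": 0.022, "tz": 0.8, "wx": 0, "wy": 0, "wz": 0},
])

```text
t: 28.68
ee_pos: [446.0, 73.3, 56.3]
tcp_rot: [-180.0, -0.0, 82.7]
wrist_force: [-0.3, 0.5, -0.3]
opening: 85.0
```

Request:
drive_tool([
  {"tx": 0, "ty": 0, "tz": 0.1, "wx": 0, "wy": 0, "wz": 0},
  {"tx": 0, "ty": 0, "tz": 0.2, "wx": 0, "wy": 0, "wz": 0},
  {"tx": 0, "ty": 0, "tz": 0.22, "wx": 0, "wy": 0, "wz": 0},
  {"tx": 0, "ty": 0, "tz": 0.22, "wx": 0, "wy": 0, "wz": 0},
  {"tx": 0, "ty": 0, "tz": 0.22, "wx": 0, "wy": 0, "wz": 0},
])

```text
t: 29.3
ee_pos: [446.5, 73.3, 36.1]
tcp_rot: [180.0, -0.0, 82.7]
wrist_force: [0.3, 0.1, 0.1]
opening: 85.8
```

Request:
drive_tool([
  {"tx": 0, "ty": 0, "tz": 0, "wx": 0, "wy": 0, "wz": 0},
  {"tx": 0, "ty": 0, "tz": 0, "wx": 0, "wy": 0, "wz": 0},
  {"tx": 0, "ty": 0, "tz": 0, "wx": 0, "wy": 0, "wz": 0},
  {"tx": 0, "ty": 0, "tz": 0, "wx": 0, "wy": 0, "wz": 0},
  {"tx": 0, "ty": 0, "tz": 0, "wx": 0, "wy": 0, "wz": 0},
], jaw=1, squeeze=60)

```text
t: 29.92
ee_pos: [446.5, 73.3, 36.2]
tcp_rot: [180.0, -0.0, 82.7]
wrist_force: [-0.8, 0.4, 6.2]
opening: 62.7
```

Request:
drive_tool([
  {"tx": 0, "ty": 0, "tz": -0.12, "wx": 0, "wy": 0, "wz": 0},
  {"tx": 0, "ty": 0, "tz": -0.35, "wx": 0, "wy": 0, "wz": 0},
  {"tx": 0, "ty": 0, "tz": -0.6, "wx": 0, "wy": 0, "wz": 0},
  {"tx": 0, "ty": 0, "tz": -0.8, "wx": 0, "wy": 0, "wz": 0},
  {"tx": 0, "ty": 0, "tz": -0.9, "wx": 0, "wy": 0, "wz": 0},
])

```text
t: 30.55
ee_pos: [446.6, 73.2, 127.0]
tcp_rot: [179.9, -0.0, 82.7]
wrist_force: [0.2, -0.8, -1.2]
opening: 63.2
```

```bash
python3 -c "
from h import *
save('scene','s16.png');
rel(641.7,81.9,124)"
```

```text
[446.9  73.2 127.7] [179.87  -0.    82.68] open 62.8 F [-0.3 -0.3  0.1] t 30.6
shift [0.334 1.921 0.042] turn [ 0.0007 -0.      0.0007]
```

View pics/s16.png

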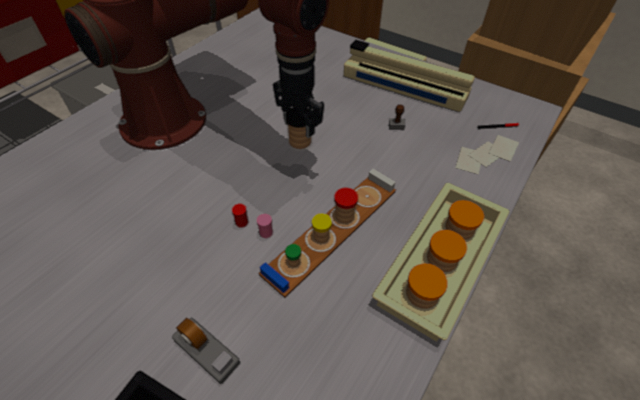

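Request:
drive_tool([
  {"tx": 0.03, "ty": 0.12, "tz": 0, "wx": 0, "wy": 0, "wz": 0},
  {"tx": 0.06, "ty": 0.32, "tz": 0, "wx": 0, "wy": 0, "wz": 0},
  {"tx": 0.1, "ty": 0.54, "tz": 0, "wx": 0, "wy": 0, "wz": 0},
  {"tx": 0.14, "ty": 0.77, "tz": 0, "wx": 0, "wy": 0, "wz": 0},
  {"tx": 0.17, "ty": 1, "tz": 0, "wx": 0, "wy": 0, "wz": 0},
])

```text
t: 31.22
ee_pos: [547.7, 77.6, 124.6]
tcp_rot: [-179.9, -0.0, 82.7]
wrist_force: [0.3, -0.0, -2.1]
opening: 62.4
```

Request:
drive_tool([
  {"tx": 0.04, "ty": 0.22, "tz": 0, "wx": 0, "wy": 0, "wz": 0},
  {"tx": 0.08, "ty": 0.45, "tz": 0, "wx": 0, "wy": 0, "wz": 0},
  {"tx": 0.12, "ty": 0.67, "tz": 0, "wx": 0, "wy": 0, "wz": 0},
  {"tx": 0.16, "ty": 0.85, "tz": 0, "wx": 0, "wy": 0, "wz": 0},
  {"tx": 0.164, "ty": 0.92, "tz": 0, "wx": 0, "wy": 0, "wz": 0},
])

```text
t: 31.85
ee_pos: [640.9, 82.0, 124.4]
tcp_rot: [-179.9, 0.0, 82.7]
wrist_force: [0.7, -0.5, -1.7]
opening: 62.9
```

Request:
drive_tool([
  {"tx": 0, "ty": 0, "tz": 0.1, "wx": 0, "wy": 0, "wz": 0},
  {"tx": 0, "ty": 0, "tz": 0.25, "wx": 0, "wy": 0, "wz": 0},
  {"tx": 0, "ty": 0, "tz": 0.4, "wx": 0, "wy": 0, "wz": 0},
  {"tx": 0, "ty": 0, "tz": 0.5, "wx": 0, "wy": 0, "wz": 0},
  {"tx": 0, "ty": 0, "tz": 0.5, "wx": 0, "wy": 0, "wz": 0},
])

```text
t: 32.48
ee_pos: [639.9, 82.1, 74.3]
tcp_rot: [-179.9, 0.0, 82.7]
wrist_force: [1.0, -0.3, -1.7]
opening: 63.0
```

```bash
python3 -c "
from h import *
save('scene','s17.png');
rel(641.7,81.9,48.5)"
```

```text
[640.5  82.   75.3] [-179.96   -0.     82.68] open 62.9 F [-0.1 -0.7 -0.6] t 32.52
shift [0.    0.012 0.268] turn [-0.0002 -0.      0.0007]
```

View pics/s17.png

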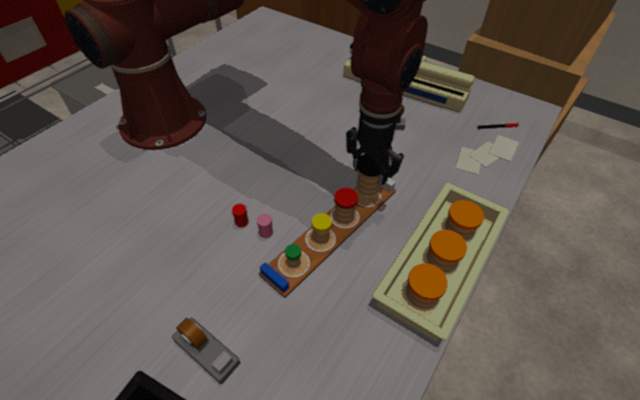

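Request:
drive_tool([
  {"tx": 0, "ty": 0.01, "tz": 0.08, "wx": 0, "wy": 0, "wz": 0},
  {"tx": 0, "ty": 0.01, "tz": 0.16, "wx": 0, "wy": 0, "wz": 0},
  {"tx": 0, "ty": 0.01, "tz": 0.22, "wx": 0, "wy": 0, "wz": 0},
  {"tx": 0, "ty": 0.01, "tz": 0.25, "wx": 0, "wy": 0, "wz": 0},
  {"tx": 0, "ty": 0.01, "tz": 0.25, "wx": 0, "wy": 0, "wz": 0},
])

```text
t: 33.15
ee_pos: [641.7, 81.9, 50.3]
tcp_rot: [-180.0, -0.0, 82.7]
wrist_force: [0.2, -0.9, -0.5]
opening: 63.2
```

Request:
drive_tool([
  {"tx": 0, "ty": 0, "tz": 0.01, "wx": 0, "wy": 0, "wz": 0},
  {"tx": 0, "ty": 0, "tz": 0.015, "wx": 0, "wy": 0, "wz": 0},
  {"tx": 0, "ty": 0, "tz": 0.02, "wx": 0, "wy": 0, "wz": 0},
  {"tx": 0, "ty": 0, "tz": 0.02, "wx": 0, "wy": 0, "wz": 0},
  {"tx": 0, "ty": 0, "tz": 0.02, "wx": 0, "wy": 0, "wz": 0},
])

```text
t: 33.78
ee_pos: [641.9, 81.9, 48.7]
tcp_rot: [180.0, -0.0, 82.7]
wrist_force: [-0.1, -0.3, -1.2]
opening: 63.1
```

```bash
python3 -c "
from h import *
rel(641.7,81.9,48.5)"
```

```text
[641.9  81.9  48.7] [ 1.7999e+02 -1.0000e-02  8.2680e+01] open 63.1 F [-0.1 -0.3 -1.2] t 33.77
shift [ 0.    -0.002  0.002] turn [ 0.     -0.      0.0007]
```

Release, raise, and back away for the final check.

Request:
drive_tool([
  {"tx": 0, "ty": 0, "tz": 0.005, "wx": 0, "wy": 0, "wz": 0},
  {"tx": 0, "ty": 0, "tz": 0.01, "wx": 0, "wy": 0, "wz": 0},
  {"tx": 0, "ty": 0, "tz": 0.01, "wx": 0, "wy": 0, "wz": 0},
  {"tx": 0, "ty": 0, "tz": 0.01, "wx": 0, "wy": 0, "wz": 0},
  {"tx": 0, "ty": 0, "tz": 0.01, "wx": 0, "wy": 0, "wz": 0},
])

```text
t: 34.4
ee_pos: [641.9, 81.9, 48.3]
tcp_rot: [180.0, -0.0, 82.7]
wrist_force: [-2.8, 0.8, 5.2]
opening: 62.9
```

Request:
drive_tool([
  {"tx": 0, "ty": 0, "tz": 0, "wx": 0, "wy": 0, "wz": 0},
  {"tx": 0, "ty": 0, "tz": 0, "wx": 0, "wy": 0, "wz": 0},
  {"tx": 0, "ty": 0, "tz": 0, "wx": 0, "wy": 0, "wz": 0},
  {"tx": 0, "ty": 0, "tz": 0, "wx": 0, "wy": 0, "wz": 0},
  {"tx": 0, "ty": 0, "tz": 0, "wx": 0, "wy": 0, "wz": 0},
], jaw=-1)

```text
t: 35.02
ee_pos: [641.9, 81.9, 47.6]
tcp_rot: [180.0, -0.0, 82.7]
wrist_force: [0.8, -0.2, -0.8]
opening: 85.5
```

Request:
drive_tool([
  {"tx": 0, "ty": 0, "tz": -0.15, "wx": 0, "wy": 0, "wz": 0},
  {"tx": 0, "ty": 0, "tz": -0.4, "wx": 0, "wy": 0, "wz": 0},
  {"tx": 0, "ty": 0, "tz": -0.65, "wx": 0, "wy": 0, "wz": 0},
  {"tx": 0, "ty": 0, "tz": -0.9, "wx": 0, "wy": 0, "wz": 0},
  {"tx": 0, "ty": 0, "tz": -1, "wx": 0, "wy": 0, "wz": 0},
])

```text
t: 35.65
ee_pos: [642.9, 81.8, 150.5]
tcp_rot: [179.8, -0.0, 82.7]
wrist_force: [1.2, -0.6, -0.2]
opening: 85.7
```

Request:
drive_tool([
  {"tx": 0.1, "ty": -0.2, "tz": -0.1, "wx": 0, "wy": 0, "wz": 0},
  {"tx": 0.2, "ty": -0.4, "tz": -0.2, "wx": 0, "wy": 0, "wz": 0},
  {"tx": 0.3, "ty": -0.6, "tz": -0.3, "wx": 0, "wy": 0, "wz": 0},
  {"tx": 0.5, "ty": -0.8, "tz": -0.3, "wx": 0, "wy": 0, "wz": 0},
  {"tx": 0.7, "ty": -1, "tz": -0.3, "wx": 0, "wy": 0, "wz": 0},
])

```text
t: 36.28
ee_pos: [550.9, 164.5, 177.7]
tcp_rot: [180.0, -0.0, 82.7]
wrist_force: [-0.4, 0.1, 0.5]
opening: 85.2
```

Request:
drive_tool([
  {"tx": 0.2, "ty": -0.2, "tz": 0, "wx": 0, "wy": 0, "wz": 0},
  {"tx": 0.4, "ty": -0.4, "tz": 0, "wx": 0, "wy": 0, "wz": 0},
  {"tx": 0.6, "ty": -0.6, "tz": 0, "wx": 0, "wy": 0, "wz": 0},
  {"tx": 0.8, "ty": -0.8, "tz": 0, "wx": 0, "wy": 0, "wz": 0},
  {"tx": 1, "ty": -0.8, "tz": 0, "wx": 0, "wy": 0, "wz": 0},
])

```text
t: 36.9
ee_pos: [484.3, 274.4, 177.8]
tcp_rot: [180.0, -0.0, 82.7]
wrist_force: [0.5, 0.0, 0.1]
opening: 85.6
```

```bash
python3 - <<'E'
from h import *
ims={c:save(c,f'f_{c}.png') for c in('scene','top')}
c0=np.array([625.16,-44.55]);ey=np.array([.1298,.9915]);ex=np.array([.9915,-.1298])
for c,im in ims.items():
  for col,h in HT.items():
    for a,p,b in blobs(lidmask(im,col)):
        X=ray(c,*p,h+12)[:2]; d=X-c0
        if abs(d@ex)<45 and abs(d@ey)<160: print(c,col,a,np.round(p,1),np.round(X,1),'board xy',np.round([d@ex,d@ey],1))
c=ims['top'][140:230,230:420];cv2.imwrite('pics/ft.png',cv2.resize(c,None,fx=4,fy=4,interpolation=cv2.INTER_CUBIC)[:,:,::-1])
c=ims['scene'][130:300,250:410];cv2.imwrite('pics/fs.png',cv2.resize(c,None,fx=3.5,fy=3.5,interpolation=cv2.INTER_CUBIC)[:,:,::-1])
E
```

```text
scene green 166 [292.7 250.7] [ 611.5 -173.1] board xy [   3.2 -129.2]
scene yellow 259 [321.3 221.4] [622.  -85.7] board xy [  2.2 -41.2]
scene red 339 [346.2 196.6] [633.3  -5.6] board xy [ 3.  39.6]
scene black 595 [369.5 174.9] [647.   70.1] board xy [  6.8 116.6]
scene black 58 [337.1 211.2] [644.2 -60. ] board xy [ 20.9 -12.8]
scene black 53 [293.1 258.1] [ 637.5 -203.8] board xy [  32.9 -156.3]
top green 134 [375.7 189.6] [ 606.5 -169. ] board xy [  -2.4 -125.8]
top yellow 250 [340.1 185.7] [616.1 -82.4] board xy [ -4.1 -38.7]
top red 374 [306.6 180.7] [628.1  -3. ] board xy [-2.5 41.6]
top black 549 [269.2 176.6] [637.8  83.5] board xy [ -4.1 128.6]
```

View pics/ft.png

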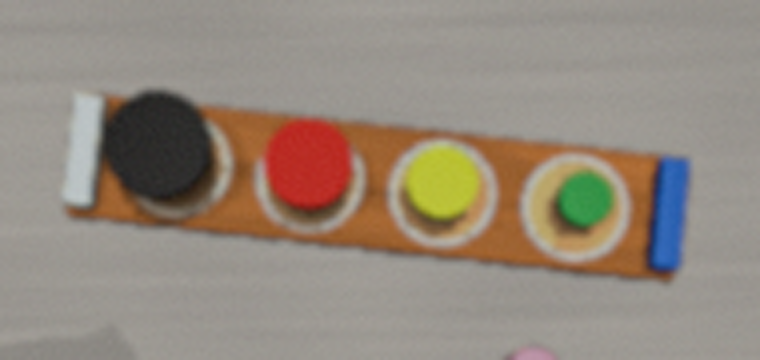

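View pics/fs.png

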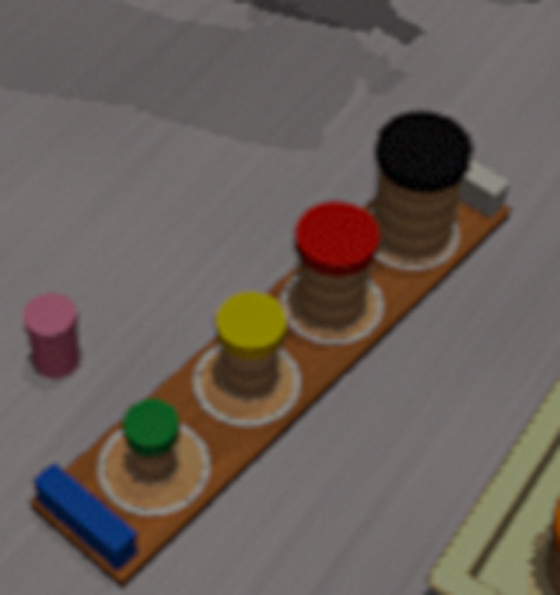

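```bash
python3 -c "
from h import *
X=ray('scene',370.5,171.4,98)[:2]-[625.16,-44.55];print(X@[.9915,-.1298],X@[.1298,.9915])
a=cv2.imread('pics/s1.png');b=cv2.imread('pics/f_scene.png');t=cv2.imread('pics/t1.png');u=cv2.imread('pics/f_top.png')
models_=None
for n,p,q,r in (('disp',t,u,(170,230,450,490)),('stamp',t,u,(195,225,140,175)),('disp_s',a,b,(310,390,160,250))):
  d=cv2.absdiff(p,q)[r[0]:r[1],r[2]:r[3]];print(n,d.max(),d.mean())
robot.close_job()"
```

```text
1.7710443045594957 126.92436558673316
disp 17 8.779722222222222
stamp 139 29.491746031746032
disp_s 9 1.8637962962962964
the job is handed in; nothing more can be done
```

View pics/f_top.png

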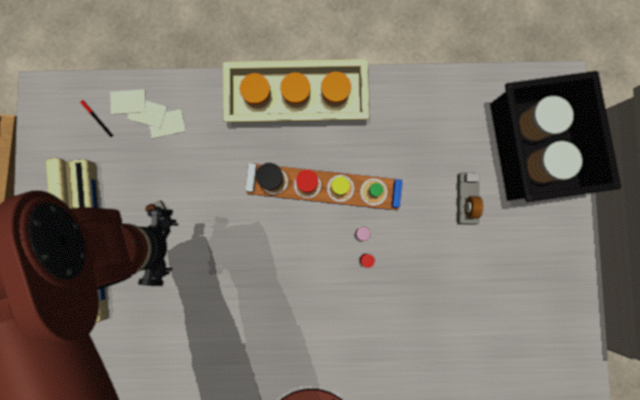

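View pics/f_scene.png

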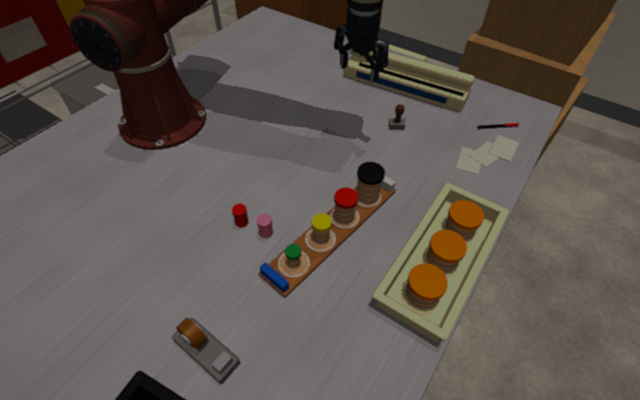

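All four tubs are standing upright on their marks in size order: green by the blue block, then yellow, red, and black by the white block. I handed the job in at about 37 s of the 96 s allowed, with the gripper clear of everything.

**Positions:** most final readings put each tub within about 4 mm of its mark's centre, against the 12 mm limit. The two cameras differ by up to about 6 mm across the board.

**A check that disagreed:** the scene camera's first reading for the black tub was off by 7 mm across and 11 mm along the board. I put that down to the dark side of its lid being counted. A second reading from the lid's top edge gave 1.8 mm across and 0.6 mm along, and the top camera gave 4.1 mm and 1.1 mm.

**Stamp and dispenser:** the dispenser looks the same in both cameras. The top-camera comparison flagged a change at the stamp, but there the gripper partly hides it. In the scene view the stamp is at its original pixel position (398,118). I judged that by eye after handing in, rather than measuring it.

I did not touch the small red and pink look-alikes.

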